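# Change over the tooling of a gang tool block

### The arm

A 6-joint arm with a two-finger parallel gripper is mounted at the origin on the work surface. World frame = base frame: x ahead of the robot, y to its left, z up, the work surface at z = 0. Lengths are in mm, angles in degrees, forces in N, time in s.
With the tool pointing down it reaches from about 350 to 850 mm from the base axis. Payload 8.1 kg.
Tool frame: the origin (TCP) lies between the finger pads, 19 mm behind the fingertips; this is the grasp point; z points along the fingers, y is the line along which they close (so a half turn about z gives the same grasp; the last joint's range is limited). The gripper opens to 85 mm and grips with 20 to 120 N. Pads are 22 mm wide; open, the fingers measure 114 mm over their backs; the gripper's body (76 mm by 85 mm) begins 54 mm behind the grasp point. The pads swing forward as they close: fully open they stand 13 mm farther back than shut.
Start: joints at [-71.471, 7.471, 85.268, -0, 87.261, -4.893], TCP at [238.525, -550.555, 249.992] pointing down, gripper open.
Joint ranges: [-169.43, 169.43], [-51.17, 129.36], [1.28, 143.12], [-76.62, 256.62], [0, 156.53], [-152.29, 152.29]. Speed limits (degrees/s): [136.94, 136.94, 159.86, 180, 180, 180].

### API

Orientations are given as [roll, pitch, yaw] about the fixed x, y, z axes, in that order (R = Rz(yaw) Ry(pitch) Rx(roll)).
In Python, from bench import r gives the robot as it stands.
- The arm moves only by the shell command python3 -m jog 'ROWS' [OPENING] [FORCE]. ROWS is JSON, one flat list of numbers, 6 for each row, row after row: the shift along the tool's x, y, z in m, then the turn, a rotation vector about the tool's x, y, z in rad. A call has 1 to 8 rows; each row is the pose to reach, as a shift and turn from the pose commanded when the call began, along the tool's axes at that moment; what a row does not reach only later rows make up. A row lasts 1/8 s, in which the tool goes at most 62.5 mm and 10.7 degrees, less where a joint would pass 70% of its speed; a pose out of reach is approached as far as the arm can. A call with a gripper value outside its range is refused whole. OPENING is the opening, from -1 (shut) to 1 (fully open), set as the call begins (- or left out, the last holds). The fingers move at their own pace and stop on an object; FORCE is the grip in N (left out, the last holds). Time passes only in rows, so rows that repeat a pose let the fingers close. It gives the time, the measured TCP pose, the force, the opening and the grip force at its end, in the units of the state.
- r.sense(): the state, without advancing time (a new reading comes with each control period).
- r.snapshot(name): name is "scene" or "top" or "wrist"; returns a dict with "pixels" (384x512x3 uint8, red, green, blue), "range_z" (384x512 float32, mm along the optical axis (not along the pixel's ray), 0 where there is no reading), "K" (3x3 intrinsics, pixels), "rvec" (rotation vector, rad) and "tvec" (3), from world to camera coordinates, as OpenCV has them. Camera axes: x right, y down, z forward; pixel columns grow to the right and rows downward; lengths in mm; the calibration is good to about 2 mm. A picture is of the moment at which its call begins.
- r.hand_in(): hands the job in; it is judged then, once.
Trained networks look in a picture, given as the dict that the camera call returned (one of the last four; its "shot" number tells which), for a name from the list of things; names that differ only in an ending like _2 or _b are one class to them, and where a whole thing is asked for, a point or a joint stands for the part that bears it (a point fixed in the world has none). Each returns a list of dicts, best first, with "score" (0 to 1); they miss things now and then, are a little off and sometimes report something else, mostly with a low value. They report only what shows in the picture. A call takes as long as a camera call. They do not tell look-alikes from the thing itself.
- r.look_for(picture, target): "bbox" ([left, top, right, bottom] in pixels, round what is visible of it).
- r.outline_of(picture, target): "region" (384x512 bool, what is visible of it) and "bbox" ([left, top, right, bottom] in pixels, round what is visible of it).
The state is a dict: "time": time; "joint_pos": joint angles; "qd": joint speeds; "joint_efforts": joint torques, N m; "tool_pos": TCP position; "tcp_rot": TCP orientation; "ft_force": force on the tool from outside, world axes, zero at the start; "wrist_torque": the same for the moment, N m; "finger_gap": finger opening in mm; "grip_force": force on a finger pad.
Only numpy, scipy, OpenCV 4.12 (cv2) and the standard library are available. Lean on these libraries where they do the work, as an engineer would, in place of code of your own. Each camera call takes 0.05 s, during which the arm holds its last target. There are 200 camera calls.

### The job

Change the lathe tooling over for the next job. First draw the worn turning tool out of the tool block and lay it flat in the blue used-tool tray; then slide every fresh turning tool lying on the bench tail first into a pocket of the block, fully home, one to a pocket. Stand every collet that is out on the bench upright in an empty bore of the collet rack, right down, and leave everything else on the bench where it is.

Things in the scene. Friction and masses are not known exactly. Their poses are not given: they have to be found in the camera images.
- block: Fixed steel tool block 200 mm long, 100 mm deep, top 91 mm above the bench, on a 15 mm gang plate. Origin on the bench under its middle; -x is the way the pocket mouths face, y along the row; front face at x = -50 mm. Three level blind pockets 64 mm apart, 27.5 mm square, 80 mm deep, 3 mm bevelled mouth, axes 53 mm above the bench.
- seat0 (a point): Centre of the closed inner end of pocket 0 of the block (block frame x = +30 mm, y = -64 mm, z = 53 mm), 80 mm in from its mouth along the block's x; its axes are the block's. Empty at the start.
- seat1 (a point): Centre of the closed inner end of pocket 1 of the block (block frame x = +30 mm, y = 0 mm, z = 53 mm), 80 mm in from its mouth along the block's x; its axes are the block's. The worn tool starts in this pocket.
- seat2 (a point): Centre of the closed inner end of pocket 2 of the block (block frame x = +30 mm, y = 64 mm, z = 53 mm), 80 mm in from its mouth along the block's x; its axes are the block's. Empty at the start.
- worn_tool: The worn turning tool, with a short narrowed nose; at the start fully home in the middle pocket of the block, insert up, 70 mm sticking out. 25 mm square shank, 150 mm long overall, 0.6 kg. Origin: centre of the underside; +x from the plain tail (x = -75 mm) to the cutting head (x = +75 mm), z up to the top face at 25 mm; bare shank from x = -75 to +43 mm.
- tool_a: A fresh turning tool lying insert-up on the bench, head 32 mm wide and 32 mm long (x = +43 to +75 mm) that sticks out 7 mm to -y. May be absent. 25 mm square shank, 150 mm long overall, 0.6 kg. Origin: centre of the underside; +x from the plain tail (x = -75 mm) to the cutting head (x = +75 mm), z up to the top face at 25 mm; bare shank from x = -75 to +43 mm.
- tool_a_tail (a point): Centre of the tail end face of tool_a (tool frame -75, 0, +12.5 mm).
- tool_b: A fresh turning tool lying insert-up on the bench, head 32 mm wide and 32 mm long (x = +43 to +75 mm) that sticks out 7 mm to +y. May be absent. 25 mm square shank, 150 mm long overall, 0.6 kg. Origin: centre of the underside; +x from the plain tail (x = -75 mm) to the cutting head (x = +75 mm), z up to the top face at 25 mm; bare shank from x = -75 to +43 mm.
- tool_b_tail (a point): Centre of the tail end face of tool_b (tool frame -75, 0, +12.5 mm).
- tool_c: A fresh turning tool lying insert-up on the bench, head with a narrow grooving blade, nowhere wider than the shank. May be absent. 25 mm square shank, 150 mm long overall, 0.6 kg. Origin: centre of the underside; +x from the plain tail (x = -75 mm) to the cutting head (x = +75 mm), z up to the top face at 25 mm; bare shank from x = -75 to +43 mm.
- tool_c_tail (a point): Centre of the tail end face of tool_c (tool frame -75, 0, +12.5 mm).
- tray: Blue shallow open tray for used tools, fixed: 160 mm (x) by 220 mm (y) by 35 mm high outside, 4 mm walls; its floor is 4 mm above the bench. Origin at the centre of its underside, z up.
- rack: Fixed wooden collet rack, 284 mm (x) by 76 mm (y) by 45 mm high, five places in a row along x, 56 mm apart; origin at the centre of its underside. The place at x = -112 mm already holds a collet that belongs there (part of the rack, top 98 mm above the bench); the other four are empty bores 34 mm wide, 37 mm deep, with a 2 mm bevel.
- bore1 (a point): Centre of the mouth of empty bore 1 of the rack, 45 mm above the bench (rack frame x = -56 mm).
- bore2 (a point): Centre of the mouth of empty bore 2 of the rack, 45 mm above the bench (rack frame x = 0 mm).
- bore3 (a point): Centre of the mouth of empty bore 3 of the rack, 45 mm above the bench (rack frame x = 56 mm).
- bore4 (a point): Centre of the mouth of empty bore 4 of the rack, 45 mm above the bench (rack frame x = 112 mm).
- collet_a: A steel spring collet standing on the bench on its tail, head up: 90 mm tall, body 32 mm in diameter with a bevelled tail, flaring to a head 42 mm in diameter over its top 16 mm. Origin at the centre of the tail end, z up to the head; about 0.3 kg. May be absent.
- collet_b: A steel spring collet standing on the bench on its tail, head up: 90 mm tall, body 32 mm in diameter with a bevelled tail, flaring to a head 42 mm in diameter over its top 16 mm. Origin at the centre of the tail end, z up to the head; about 0.3 kg. May be absent.
- collet_c: A steel spring collet standing on the bench on its tail, head up: 90 mm tall, body 32 mm in diameter with a bevelled tail, flaring to a head 42 mm in diameter over its top 16 mm. Origin at the centre of the tail end, z up to the head; about 0.3 kg. May be absent.
- collet_d: A steel spring collet standing on the bench on its tail, head up: 90 mm tall, body 32 mm in diameter with a bevelled tail, flaring to a head 42 mm in diameter over its top 16 mm. Origin at the centre of the tail end, z up to the head; about 0.3 kg. May be absent.
- insert_box: Small grey box of inserts, 75 x 50 x 23 mm, on the bench. Not part of the job; origin at the middle of its underside.
- brush: Bench brush lying on the robot's side of the tool block. Not part of the job; origin at the middle of its underside.
- screw_jar: Jar, 64 mm wide, 75 mm tall, near the far end of the tool block. Not part of the job; origin at the middle of its underside.
Mind the look-alikes: they are no part of the job. Leave any turquoise look-alike of the worn_tool alone.

How it is judged:
By the outcome, as a careful person would: the job done as asked, in the order asked, and still so for the second after the job is handed in, with the robot touching nothing.
Of tool_a, tool_b, tool_c only 2 to 3 are there at a start; the rules pass over those that are not, and their reading is None.
Of collet_a, collet_b, collet_c, collet_d only 3 to 4 are there at a start; the rules pass over those that are not, and their reading is None.
At some moment in a run one of tool_a, tool_b, tool_c may be knocked a few centimetres aside while the robot is not near it.
It also fails if it takes over 210 s, if anything falls off the work surface, if the arm or the gripper's body presses on something with over 40 N, if the wrist force passes 120 N, or if a joint passes its speed limit or range.

## Working session

There is one attempt and no reset: what is moved stays moved. The work goes in short steps, Python scripts to look and compute and a shell command to move; the robot and the scene stay as the last step left them, time stands still between calls to the robot, and variables do not carry over. Pictures are saved under pics/ and viewed, at most 14 in all, crops included, and the job is handed in when it is done.

```bash
ls; mkdir -p pics; python3 - <<'E'
from bench import r
import cv2, numpy as np
s=r.sense(); print(s['tool_pos'],s['tcp_rot'],s['finger_gap'],s['time'])
for n in("scene","top"):
    p=r.snapshot(n); cv2.imwrite(f"pics/{n}0.png",cv2.resize(p["pixels"][:,:,::-1],(800,600)))
    print(n,p["K"].round(1).tolist(),p["rvec"],p["tvec"])
E
```

```text
pics
[ 238.34020087 -550.06068035  248.93036434] [-1.79893524e+02 -8.32838069e-03  2.34210588e+01] 85.54333490106201 0.0
scene [[382.8, 0.0, 252.4], [0.0, 382.8, 189.1], [0.0, 0.0, 1.0]] [ 0.72544615  2.73638947 -0.93130365] [ 390.64542088 -152.26584919 1280.39665913]
top [[371.4, 0.0, 255.5], [0.0, 371.4, 193.4], [0.0, 0.0, 1.0]] [ 2.10131911 -2.12447268  0.1801222 ] [  8.83490453 490.82732821 965.44949449]
```

View pics/scene0.png

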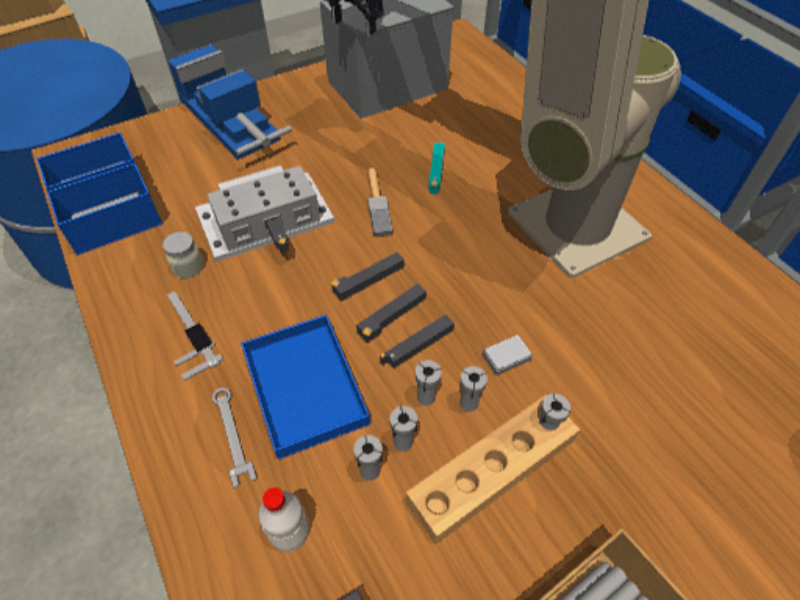

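View pics/top0.png

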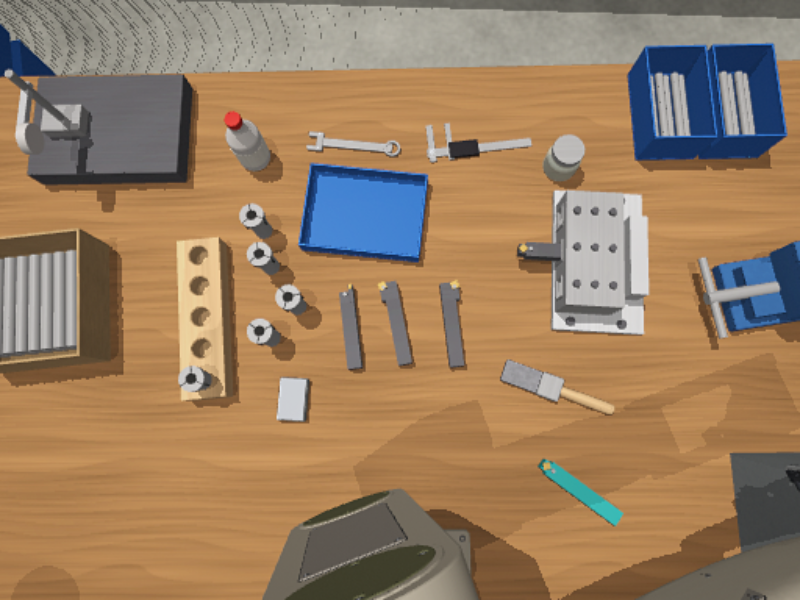

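The overview (800x600 top view) shows:
- **Block:** at (600,250), with the worn tool sticking out of the middle pocket at (540,250).
- **Tray:** at (365,212).
- **Fresh tools:** three, at (350,327), (395,322) and (452,322).
- **Collets:** four, at (252,215), (260,254), (289,297) and (261,331).
- **Rack:** at (200,320), with its occupied place at the robot end.
- **Look-alike:** the turquoise one at (580,490). The real worn tool is the dark one in the block, so I'll leave the turquoise one alone.

Next I'll measure positions.

```bash
cat > h.py <<'E'
from bench import r
import cv2, numpy as np
from scipy.spatial.transform import Rotation as Ro
def cloud(p):
    K=p["K"];z=p["range_z"].astype(float);v,u=np.mgrid[:z.shape[0],:z.shape[1]]
    c=np.stack([(u-K[0,2])/K[0,0]*z,(v-K[1,2])/K[1,1]*z,z],-1)
    w=(c-np.asarray(p["tvec"]).ravel())@cv2.Rodrigues(np.asarray(p["rvec"],float))[0]
    w[z==0]=np.nan
    return w
def rect(pts):
    (c,s,a)=cv2.minAreaRect(pts[:,:2].astype(np.float32)); b=cv2.boxPoints((c,s,a))
    return np.round(c,1),np.round(s,1),round(a,1)
def rows(*wps):
    """wps: (x,y,z,yaw[,pitch-down only]) world -> rows relative to the measured pose now"""
    s=r.sense();R0=Ro.from_euler('xyz',s["tcp_rot"],degrees=True);p0=np.array(s["tool_pos"])
    print("t",s["time"],"at",p0.round(1),np.round(s["tcp_rot"],2),"gap",round(s["finger_gap"],1))
    for w in wps:
        R=Ro.from_euler('xyz',[180,0,w[3]],degrees=True)
        d=R0.inv().apply(np.array(w[:3])-p0)/1000; t=(R0.inv()*R).as_rotvec()
        print(d.round(4).tolist(),t.round(4).tolist())
E
python3 - <<'E'
from h import *
p=r.snapshot("top");w=cloud(p)
for n in("block","tray","rack","worn_tool","tool_a","tool_c","collet_a","insert_box"):
    for o in r.outline_of(p,n):
        if o["score"]<.3: continue
        q=w[o["region"]]; q=q[~np.isnan(q[:,0])]; zt=np.percentile(q[:,2],90)
        tq=q[abs(q[:,2]-zt)<6]
        print(n,round(o["score"],2),np.round(o["bbox"]),"ztop",zt.round(1),"med",np.median(tq[:,:3],0).round(1),rect(tq))
print(np.nanmedian(w[260:300,180:300,2]))
E
```

```text
block 0.74 [352. 123. 417. 216.] ztop 93.1 med [ 567.9 -326.2   91.2] (array([ 572.3, -327.2]), array([ 98.7, 201.1]), 86.1)
block 0.51 [346.  87. 375. 112.] ztop 76.4 med [ 758.6 -299.6   74.9] (array([ 757.7, -299.2]), array([53. , 54.7]), 86.5)
tray 0.57 [191. 107. 272. 168.] ztop 29.1 med [672.6  75.5  31.9] (array([667.6,  68.8]), array([220.4, 161.7]), 83.1)
rack 0.97 [114. 152. 152. 255.] ztop 48.7 med [471.8 346.7  45.3] (array([471.1, 353.2]), array([284. ,  78.1]), 5.3)
worn_tool 0.87 [333. 155. 362. 168.] ztop 66.5 med [ 578.4 -242.6   64.5] (array([ 578.5, -240.4]), array([70.9, 26.1]), 86.0)
worn_tool 0.81 [346. 295. 399. 334.] ztop 27.8 med [ 171.1 -293.8   25.6] (array([ 172.1, -293.1]), array([147.8,  24.9]), 53.1)
tool_a 0.94 [283. 180. 295. 236.] ztop 27.6 med [460.5 -88.2  25.3] (array([456.2, -87.8]), array([150.4,  31.4]), 2.2)
tool_a 0.88 [246. 182. 262. 234.] ztop 27.5 med [459.8   9.1  25.3] (array([459.7,  10.7]), array([150. ,  29.9]), 13.3)
tool_a 0.62 [216. 184. 232. 238.] ztop 27.7 med [449.5  91.8  25.5] (array([453.1,  93.1]), array([147.7,  25.2]), 7.0
[... 290 characters left out ...]
 [449.5  91.8  25.5] (array([453.1,  93.1]), array([147.7,  25.2]), 7.0)
collet_a 0.58 [156. 206. 178. 224.] ztop 92.1 med [436.5 235.2  89.9] (array([436.6, 235.2]), array([37.2, 37.5]), 0.0)
collet_a 0.56 [158. 157. 177. 176.] ztop 91.8 med [570.7 241.2  90.2] (array([570.6, 241.5]), array([39.8, 39.4]), 44.6)
collet_a 0.53 [176. 181. 195. 201.] ztop 92.0 med [494.1 190.8  89.9] (array([495.3, 191.3]), array([39.2, 40.6]), 88.8)
insert_box 0.68 [115. 152. 149. 258.] ztop 48.6 med [476.6 348.   45.3] (array([470.9, 353.2]), array([283.6,  78.1]), 5.3)
insert_box 0.64 [179. 242. 194. 271.] ztop 25.5 med [327.5 193.8  23.2] (array([327.7, 193.4]), array([47.2, 70.8]), 86.7)
0.4100344022283932
```

```bash
python3 - <<'E'
from h import *
rows((577.1,-256.3,160,86),(577.1,-256.3,62,86))
p=r.snapshot("top");w=cloud(p)
for n in("tool_a","collet_a"):
    for o in r.outline_of(p,n):
        if o["score"]<.1: continue
        q=w[o["region"]]; q=q[~np.isnan(q[:,0])]
        if n[0]=="c": q=q[abs(q[:,2]-90)<5]
        else:
            q=q[abs(q[:,2]-25)<5]; c,s,a=rect(q); u=np.array([np.cos(np.radians(a if a<45 else a-90)),np.sin(np.radians(a if a<45 else a-90))])
            q=q[(q[:,:2]-c)@u<25]
        if len(q)>20: print(n,round(o["score"],2),np.round(o["bbox"]),len(q),rect(q))
E
```

```text
t 0.55 at [ 238.5 -550.6  250. ] [180.     0.    23.42] gap 85.2
[0.4276, -0.1354, 0.09] [0.0, 0.0, -1.0922]
[0.4277, -0.1354, 0.188] [0.0, 0.0, -1.0922]
tool_a 0.82 [215. 182. 236. 238.] 317 (array([428.4,  90.1]), array([97.9, 25. ]), 7.1)
tool_a 0.76 [244. 181. 261. 235.] 323 (array([435.1,   4.9]), array([99.2, 24.9]), 10.6)
tool_a 0.64 [283. 180. 293. 238.] 335 (array([431.6, -89.6]), array([100.7,  25.4]), 5.2)
collet_a 0.87 [156. 157. 178. 175.] 194 (array([570.7, 242.1]), array([39.8, 40.5]), 8.2)
collet_a 0.61 [174. 183. 196. 199.] 202 (array([495. , 190.9]), array([40.7, 40.3]), 21.3)
collet_a 0.51 [153. 128. 171. 151.] 190 (array([640.2, 258. ]), array([41.7, 39.6]), 23.2)
collet_a 0.51 [159. 204. 179. 224.] 208 (array([437.8, 236.5]), array([40.5, 39.7]), 5.7)
```

```bash
python3 -m jog '[0.4276,-0.1354,0.09,0,0,-1.092, 0.4276,-0.1354,0.09,0,0,-1.092, 0.4276,-0.1354,0.09,0,0,-1.092, 0.4276,-0.1354,0.09,0,0,-1.092, 0.4276,-0.1354,0.09,0,0,-1.092, 0.4276,-0.1354,0.09,0,0,-1.092, 0.4276,-0.1354,0.09,0,0,-1.092, 0.4276,-0.1354,0.09,0,0,-1.092]' 1 80; python3 -m jog '[0,0,0,0,0,0,0,0,0,0,0,0,0,0,0,0,0,0]'; python3 - <<'E'
from h import *
rows((577.1,-256.3,62,86))
E
```

```text
time: 1.7
tool_pos: [578.8, -253.2, 158.8]
tcp_rot: [-179.9, -0.1, 86.2]
ft_force: [-0.5, -0.1, -0.1]
finger_gap: 85.7
grip_force: 0.0
time: 2.08
tool_pos: [576.3, -257.9, 160.6]
tcp_rot: [180.0, 0.0, 85.9]
ft_force: [-1.2, -0.1, 0.1]
finger_gap: 85.2
grip_force: 0.0
t 2.075 at [ 576.3 -257.9  160.6] [1.7997e+02 3.0000e-02 8.5870e+01] gap 85.2
[0.0017, 0.0006, 0.0986] [0.0005, 0.0006, -0.0022]
```

```bash
python3 -m jog '[0,0,0.04,0,0,0, 0,0,0.08,0,0,0, 0,0,0.098,0,0,0, 0,0,0.098,0,0,0]' 0; python3 -m jog '[0,0,0,0,0,0,0,0,0,0,0,0,0,0,0,0,0,0,0,0,0,0,0,0,0,0,0,0,0,0]' -1 80; python3 - <<'E'
from h import *
s=r.sense();print(s["ft_force"],s["wrist_torque"],s["tool_pos"],s["tcp_rot"])
E
```

```text
time: 2.58
tool_pos: [575.8, -256.5, 60.9]
tcp_rot: [-179.9, -0.1, 85.9]
ft_force: [0.2, -0.1, 0.3]
finger_gap: 42.2
grip_force: 0.0
time: 3.2
tool_pos: [578.2, -257.2, 64.3]
tcp_rot: [179.8, 0.1, 86.0]
ft_force: [-2.3, -0.3, 7.5]
finger_gap: 23.0
grip_force: 80.6
[-2.34018891 -0.31812272  7.51207041] [-0.203849    0.50697022 -0.05538674] [ 578.21198506 -257.17599908   64.3110022 ] [1.79841287e+02 1.00370816e-01 8.59952017e+01]
```

```bash
python3 -m jog '[0.02,0,0,0,0,0, 0.04,0,0,0,0,0, 0.06,0,0,0,0,0, 0.08,0,0,0,0,0, 0.1,0,0,0,0,0, 0.1,0,-0.06,0,0,0, 0.1,0,-0.08,0,0,0, 0.1,0,-0.08,0,0,0]' ; python3 - <<'E'
from h import *
print(r.sense()["ft_force"])
rows((670.8,94.6,142,83))
p=r.snapshot("top");w=cloud(p)
for o in r.outline_of(p,"worn_tool")[:2]:
    q=w[o["region"]]; q=q[q[:,2]>100]; print(o["score"],len(q), o["bbox"])
q=w.reshape(-1,3);q=q[(abs(q[:,2]-146)<12)&(abs(q[:,0]-580)<40)&(abs(q[:,1]+200)<130)]
print(np.median(q,0),rect(q)); q=q[q[:,1]<-215];print(len(q),np.median(q,0),rect(q))
E
```

```text
time: 4.2
tool_pos: [585.0, -156.2, 143.0]
tcp_rot: [179.8, 0.0, 86.0]
ft_force: [0.2, 0.0, -7.4]
finger_gap: 23.1
grip_force: 81.2
[ 0.22560011  0.0185046  -7.43157232]
t 4.2 at [ 585.  -156.2  143. ] [1.7985e+02 1.0000e-02 8.6010e+01] gap 23.1
[0.2561, 0.0681, 0.0011] [0.0026, 0.0002, 0.0526]
0.96 5 [351.2, 295.1, 404.2, 337.7]
0.62 490 [297.1, 145.6, 359.4, 157.1]
[ 580.15459754 -198.90122599  142.63443785] (array([ 579.6, -178.4]), array([150.1,  32.1]), 86.0)
157 [ 578.35178184 -233.57022854  142.50380936] (array([ 578.4, -234.5]), array([38.3, 26.3]), 86.8)
```

```bash
python3 -m jog '[0.257,0.069,0,0,0,0.0524,0.257,0.069,0,0,0,0.0524,0.257,0.069,0,0,0,0.0524,0.257,0.069,0,0,0,0.0524,0.257,0.069,0,0,0,0.0524,0.257,0.069,0,0,0,0.0524,0.257,0.069,0,0,0,0.0524]' ; python3 - <<'E'
from h import *
rows((670.8,94.6,142,83))
p=r.snapshot("top");w=cloud(p)
o=max(r.outline_of(p,"worn_tool"),key=lambda o:-o["bbox"][1])
q=w[o["region"]];q=q[(q[:,2]>125)&(q[:,2]<150)];print(rect(q),len(q))
for lo,hi in((-30,0),(0,30),(30,60),(60,80),(80,110),(110,130)):
    k=q[(q[:,1]>lo)&(q[:,1]<hi)]
    if len(k): print(lo,len(k),np.median(k,0).round(1))
E
```

```text
time: 5.18
tool_pos: [669.8, 93.6, 140.1]
tcp_rot: [-179.8, 0.1, 82.9]
ft_force: [0.0, -0.8, -7.7]
finger_gap: 23.0
grip_force: 81.1
t 5.175 at [669.8  93.6 140.1] [-1.7983e+02  6.0000e-02  8.2930e+01] gap 23.0
[0.0011, 0.0009, -0.0019] [-0.0029, 0.0011, -0.0013]
(array([659. ,  18.6]), array([44.7, 26.6]), 83.6) 189
-30 16 [656.8  -1.2 139.7]
0 132 [656.3  14.7 139.1]
30 41 [657.6  35.3 139.4]
```

```bash
python3 -m jog '[0,0,0.04,0,0,0,0,0,0.08,0,0,0,0,0,0.1,0,0,0,0,0,0.108,0,0,0,0,0,0.111,0,0,0,0,0,0.111,0,0,0]'; python3 -m jog '[0,0,0.0015,0,0,0,0,0,0.003,0,0,0,0,0,0.003,0,0,0]'
```

```text
time: 6.02
tool_pos: [672.1, 95.0, 32.6]
tcp_rot: [179.9, -0.0, 83.0]
ft_force: [-0.2, 0.5, -5.8]
finger_gap: 23.2
grip_force: 80.9
time: 6.4
tool_pos: [671.7, 95.1, 29.4]
tcp_rot: [179.9, -0.0, 83.0]
ft_force: [-1.6, -0.2, 1.9]
finger_gap: 23.1
grip_force: 82.0
```

```bash
python3 - <<'E'
from h import *
for i in range(4): s=r.sense(); print(s["time"],s["tool_pos"].round(2) if hasattr(s["tool_pos"],"round") else s["tool_pos"],s["ft_force"][2])
E
```

```text
6.4 [671.7   95.09  29.37] 1.8786345078141777
6.4 [671.7   95.09  29.37] 1.8786345078141777
6.4 [671.7   95.09  29.37] 1.8786345078141777
6.4 [671.7   95.09  29.37] 1.8786345078141777
```

```bash
python3 -m jog '[0,0,0,0,0,0,0,0,0,0,0,0,0,0,0,0,0,0]' 0; python3 -m jog '[0,0,-0.03,0,0,0,0,0,-0.09,0,0,0,0,0,-0.15,0,0,0,0,0,-0.15,0,0,0]'; cat > m.py <<'E'
from h import *
def tools(p,w):
    L=[]
    for o in r.outline_of(p,"tool_a"):
        q=w[o["region"]]; q=q[abs(q[:,2]-25)<5]
        if len(q)<60: continue
        c,s,a=rect(q); a=a if a<45 else a-90
        for _ in range(2):
            u=np.array([np.cos(np.radians(a)),np.sin(np.radians(a))]); t=(q[:,:2]-c)@u
            tail=np.percentile(t,1); k=q[t<tail+105]; c2,s2,a=rect(k); a=a if a<45 else a-90
        u=np.array([np.cos(np.radians(a)),np.sin(np.radians(a))])
        e=c2-u*max(s2)/2
        print("tool",round(o["score"],2),np.round(o["bbox"]),"size",s2,"yaw",round(a,1),"tail",e.round(1),"x=+25:",(e+100*u).round(1))
E
python3 - <<'E'
from m import *
p=r.snapshot("top");w=cloud(p);tools(p,w)
s=r.sense();print(s["tool_pos"])
k=w.reshape(-1,3);k=k[(abs(k[:,2]-29)<5)&(abs(k[:,0]-667)<55)&(abs(k[:,1]-69)<95)];print(rect(k),np.median(k,0))
cv2.imwrite("pics/top1.png",cv2.resize(p["pixels"][100:250,180:380,::-1],(800,600)))
E
```

```text
time: 6.78
tool_pos: [671.1, 94.9, 28.2]
tcp_rot: [180.0, -0.0, 83.0]
ft_force: [0.2, -0.1, -0.8]
finger_gap: 42.5
grip_force: 0.0
time: 7.28
tool_pos: [675.1, 95.2, 186.5]
tcp_rot: [179.3, -0.1, 83.0]
ft_force: [0.4, 0.4, 0.3]
finger_gap: 42.7
grip_force: 0.0
tool 0.96 [244. 180. 258. 235.] size [106.2  22.8] yaw 10.2 tail [387.1  -3.9] x=+25: [485.6  13.8]
tool 0.55 [284. 181. 294. 233.] size [106.   25.2] yaw 5.5 tail [381.2 -94.7] x=+25: [480.8 -85.1]
[671.58602988  94.98874244 179.27297885]
(array([661.5,  24.5]), array([53.7, 26.6]), 82.9) [661.76620965  23.84375514  29.00843711]
```

View pics/top1.png

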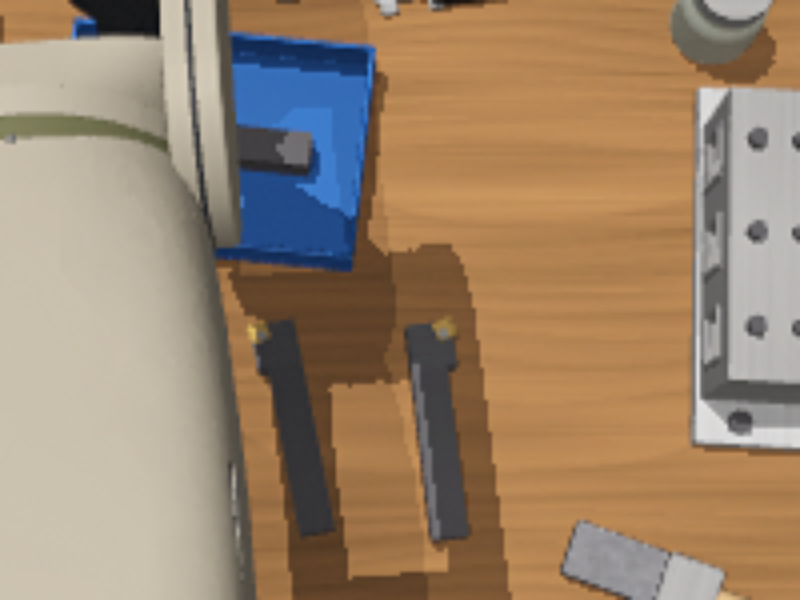

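```bash
python3 - <<'E'
from h import *
rows((480.9,-85.2,120,5.3))
E
```

```text
t 7.375 at [671.6  95.  179.3] [ 1.7986e+02 -3.0000e-02  8.2990e+01] gap 42.9
[-0.2021, -0.1674, 0.0588] [0.0018, -0.0021, 1.3559]
```

```bash
python3 -m jog '[-0.2016,-0.1666,0.058,0,0,1.356,-0.2016,-0.1666,0.058,0,0,1.356,-0.2016,-0.1666,0.058,0,0,1.356,-0.2016,-0.1666,0.058,0,0,1.356,-0.2016,-0.1666,0.058,0,0,1.356,-0.2016,-0.1666,0.058,0,0,1.356,-0.2016,-0.1666,0.058,0,0,1.356,-0.2016,-0.1666,0.058,0,0,1.356]' 0.3;  python3 -m jog '[0,0,0,0,0,0,0,0,0,0,0,0]'; python3 - <<'E'
from m import *
rows((480.9,-85.2,22,5.3)); p=r.snapshot("top");w=cloud(p);tools(p,w)
E
```

```text
time: 8.38
tool_pos: [479.2, -84.5, 117.7]
tcp_rot: [-179.9, 0.2, 5.1]
ft_force: [0.8, -0.1, -0.2]
finger_gap: 55.3
grip_force: 0.0
time: 8.62
tool_pos: [480.1, -84.6, 118.8]
tcp_rot: [-180.0, 0.1, 5.4]
ft_force: [-0.4, -0.0, -0.7]
finger_gap: 55.5
grip_force: 0.0
t 8.625 at [480.1 -84.6 118.8] [-1.7996e+02  1.1000e-01  5.3600e+00] gap 55.5
[0.0009, 0.0008, 0.0968] [-0.0008, 0.0019, 0.0011]
tool 0.96 [215. 185. 235. 238.] size [106.1  25. ] yaw 7.3 tail [379.9  83.8] x=+25: [479.1  96.5]
tool 0.69 [245. 182. 257. 235.] size [19.2 35.9] yaw -0.6 tail [387.6  -3.2] x=+25: [487.5  -4.3]
tool 0.67 [286. 196. 297. 236.] size [104.4  25. ] yaw 5.5 tail [381.5 -94.6] x=+25: [481.1 -85. ]
tool 0.53 [355. 123. 415. 215.] size [156.1  91. ] yaw -24.3 tail [ 415.7 -298.1] x=+25: [ 506.8 -339.2]
```

```bash
python3 -m jog '[0,0,0.05,0,0,0,0,0,0.085,0,0,0,0,0,0.098,0,0,0,0,0,0.098,0,0,0]'; python3 -m jog '[0,0,0,0,0,0,0,0,0,0,0,0,0,0,0,0,0,0,0,0,0,0,0,0,0,0,0,0,0,0]' -1 100;  python3 -m jog '[0,0,-0.02,0,0,0,0,0,-0.06,0,0,0,0,0,-0.1,0,0,0,0,0,-0.1,0,0,0]'; python3 -m jog '[0.0318,0.0763,0,0,0,-1.41,0.0318,0.0763,0,0,0,-1.41,0.0318,0.0763,0,0,0,-1.41,0.0318,0.0763,0,0,0,-1.41,0.0318,0.0763,0,0,0,-1.41,0.0318,0.0763,0,0,0,-1.41,0.0318,0.0763,0,0,0,-1.41,0.0318,0.0763,0,0,0,-1.41]';python3 -m jog '[0,0,0,0,0,0,0,0,0,0,0,0]'; cat >> m.py <<'E'
def held(p,w,lo,hi,yhi=-185,xc=520):
    q=w.reshape(-1,3);q=q[(q[:,2]>lo)&(q[:,2]<hi)&(abs(q[:,0]-xc)<45)&(q[:,1]>-272)&(q[:,1]<yhi)]
    print("held",len(q),rect(q),"z",np.median(q[:,2]).round(1))
    for a in range(-270,yhi,20):
        k=q[(q[:,1]>=a)&(q[:,1]<a+20)]
        if len(k)>5: print(a,np.median(k,0).round(1),"mid",((k[:,0].min()+k[:,0].max())/2).round(1))
E
python3 - <<'E'
from m import *
rows((519.6,-158.2,122,86.1)); p=r.snapshot("top");w=cloud(p);held(p,w,110,145)
E
```

```text
time: 9.22
tool_pos: [480.4, -84.6, 21.6]
tcp_rot: [-180.0, 0.1, 5.3]
ft_force: [0.6, -0.4, 0.7]
finger_gap: 55.7
grip_force: 0.0
time: 9.85
tool_pos: [482.4, -85.1, 24.1]
tcp_rot: [179.9, -0.2, 5.3]
ft_force: [-1.8, 0.4, 7.5]
finger_gap: 22.8
grip_force: 99.1
time: 10.35
tool_pos: [483.7, -85.6, 126.1]
tcp_rot: [179.8, -0.4, 5.3]
ft_force: [0.9, -0.4, -6.0]
finger_gap: 22.7
grip_force: 99.2
time: 11.35
tool_pos: [518.2, -157.3, 119.5]
tcp_rot: [-179.8, -0.1, 86.3]
ft_force: [0.8, -0.8, -4.2]
finger_gap: 23.0
grip_force: 99.9
time: 11.6
tool_pos: [518.9, -157.5, 120.8]
tcp_rot: [-179.9, -0.0, 85.9]
ft_force: [0.4, -0.3, -5.4]
finger_gap: 23.1
grip_force: 99.9
t 11.6 at [ 518.9 -157.5  120.8] [-1.799e+02 -3.000e-02  8.595e+01] gap 23.1
[-0.0006, 0.0007, -0.0012] [-0.0017, -0.0006, -0.0027]
held 240 (array([ 513.9, -222.2]), array([71.2, 26.2]), 85.4) z 121.6
-270 [ 512.8 -253.3  121.7] mid 511.4
-250 [ 510.3 -240.1  121.6] mid 511.8
-230 [ 510.8 -221.7  121.3] mid 513.5
-210 [ 506.9 -201.7  122.2] mid 510.3
```

```bash
python3 -m jog '[0,0.0008,0.03,0,0,-0.009,0,0.0008,0.056,0,0,-0.009,0,0.0008,0.056,0,0,-0.009,0,0.0008,0.056,0,0,-0.009]'; python3 - <<'E'
from m import *
rows((520,-158.2,66,86.1)); 
for i in range(2): 
    p=r.snapshot("top");w=cloud(p);held(p,w,57,75)
q=w.reshape(-1,3); q=q[(abs(q[:,2]-91)<4)&(abs(q[:,0]-572)<130)&(q[:,1]<-260)&(q[:,1]>-400)];print("blk",rect(q))
cv2.imwrite("pics/top2.png",cv2.resize(p["pixels"][130:230,290:420,::-1],(780,600)))
E
```

```text
time: 12.15
tool_pos: [520.9, -158.1, 66.9]
tcp_rot: [179.9, 0.0, 86.6]
ft_force: [-0.1, -0.7, -4.6]
finger_gap: 22.7
grip_force: 99.8
t 12.15 at [ 520.9 -158.1   66.9] [1.7995e+02 2.0000e-02 8.6560e+01] gap 22.7
[-0.0001, -0.0009, 0.0009] [0.001, 0.0003, 0.0081]
held 191 (array([ 516.2, -222.4]), array([71.8, 25.4]), 86.9) z 67.9
-270 [ 517.2 -252.5   67.9] mid 514.9
-250 [ 514.3 -240.4   68.1] mid 515.1
-230 [ 514.7 -221.2   67.9] mid 516.3
-210 [ 509.2 -203.2   67.8] mid 511.1
held 193 (array([ 516.9, -221.7]), array([71.5, 25.7]), 87.5) z 68.1
-270 [ 518.3 -253.3   69. ] mid 514.7
-250 [ 514.9 -240.3   68.1] mid 516.0
-230 [ 514.6 -221.4   67.9] mid 516.5
-210 [ 508.3 -202.9   68.1] mid 511.1
blk (array([ 571.5, -345.9]), array([ 62. , 200.9]), 84.9)
```

View pics/top2.png

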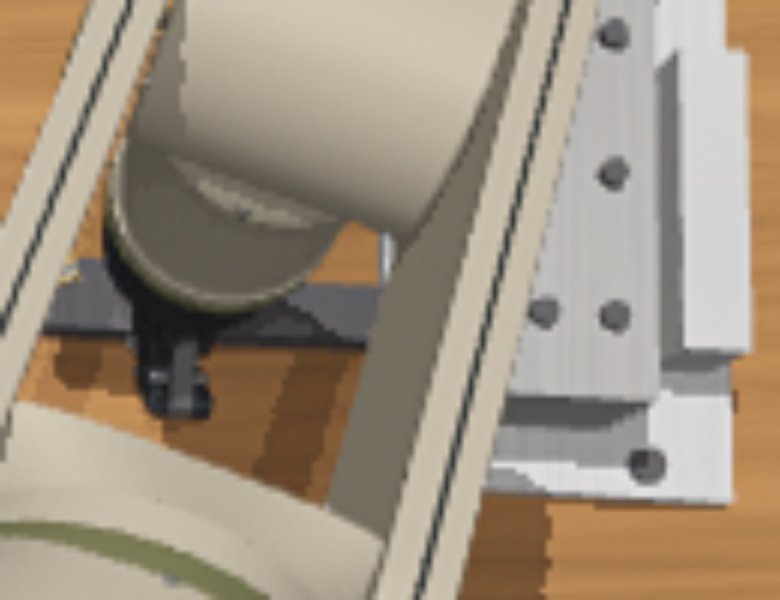

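```bash
python3 -m jog '[0,0,0.001,0,0,0,0,0,0.001,0,0,0,0,0,0.001,0,0,0,0,0,0.001,0,0,0]'; python3 - <<'E'
from m import *
for i in range(3): 
    s=r.sense();print(s["time"],s["tool_pos"].round(2),s["tcp_rot"].round(2))
    p=r.snapshot("top");w=cloud(p);held(p,w,57,75)
E
```

```text
time: 12.75
tool_pos: [520.4, -157.9, 65.0]
tcp_rot: [180.0, -0.0, 86.6]
ft_force: [-0.5, 0.7, -4.9]
finger_gap: 22.4
grip_force: 99.8
12.75 [ 520.4  -157.86   65.05] [180.    -0.    86.59]
held 188 (array([ 515.1, -222.5]), array([71.3, 24.8]), 87.7) z 65.9
-270 [ 519.3 -252.7   65.9] mid 514.3
-250 [ 512.7 -239.5   65.9] mid 514.1
-230 [ 513.2 -221.    65.9] mid 515.1
-210 [ 508.1 -203.8   66.1] mid 511.4
12.8 [ 520.38 -157.87   65.  ] [-180.    -0.    86.6]
held 189 (array([ 515.1, -222.1]), array([71.1, 25.2]), 87.4) z 65.8
-270 [ 517.8 -253.1   65.9] mid 514.3
-250 [ 513.3 -240.    65.8] mid 514.0
-230 [ 513.2 -221.    66. ] mid 514.6
-210 [ 507.9 -204.1   65.2] mid 510.8
12.85 [ 520.38 -157.89   64.97] [-180.    -0.    86.6]
held 188 (array([ 514.3, -222.7]), array([72.7, 25.5]), 89.2) z 65.7
-270 [ 519.  -252.5   65.1] mid 515.4
-250 [ 513.  -239.5   65.6] mid 513.7
-230 [ 513.3 -221.5   66. ] mid 515.1
-210 [ 508.1 -203.6   65.8] mid 511.3
```

```bash
python3 -m jog '[0,-0.0007,0,0,0,0.009,0,-0.0007,0,0,0,0.009]'; python3 -m jog '[-0.008,0,0,0,0,0,-0.016,0,0,0,0,0,-0.021,0,0,0,0,0,-0.026,0,0,0,0,0,-0.03,0,0,0,0,0,-0.03,0,0,0,0,0]'; python3 -m jog '[0,0,0,0,0,0]'
```

```text
time: 13.15
tool_pos: [519.6, -157.8, 65.0]
tcp_rot: [-180.0, -0.0, 86.1]
ft_force: [0.4, 0.2, -5.1]
finger_gap: 22.9
grip_force: 99.8
time: 13.9
tool_pos: [517.6, -188.1, 65.0]
tcp_rot: [-180.0, 0.0, 86.1]
ft_force: [0.9, -0.1, -5.5]
finger_gap: 23.1
grip_force: 99.9
time: 14.02
tool_pos: [517.6, -187.6, 64.9]
tcp_rot: [-180.0, -0.0, 86.1]
ft_force: [0.8, -1.2, -6.0]
finger_gap: 22.7
grip_force: 99.9
```

```bash
python3 -m jog '[-0.01,0,0,0,0,0,-0.02,0,0,0,0,0,-0.03,0,0,0,0,0,-0.04,0,0,0,0,0,-0.05,0,0,0,0,0,-0.055,0,0,0,0,0,-0.058,0,0,0,0,0]'; python3 -m jog '[-0.003,0,0,0,0,0,-0.005,0,0,0,0,0]';  python3 -m jog '[-0.0015,0,0,0,0,0,-0.0015,0,0,0,0,0]'
```

```text
time: 14.9
tool_pos: [513.6, -246.0, 64.9]
tcp_rot: [-180.0, -0.0, 86.1]
ft_force: [-0.4, -0.5, -6.0]
finger_gap: 22.9
grip_force: 99.9
time: 15.15
tool_pos: [513.4, -250.6, 65.0]
tcp_rot: [-180.0, -0.0, 86.1]
ft_force: [0.2, 1.2, -5.1]
finger_gap: 23.1
grip_force: 99.9
time: 15.4
tool_pos: [513.4, -250.7, 64.8]
tcp_rot: [-180.0, -0.1, 86.1]
ft_force: [1.5, 5.5, -3.6]
finger_gap: 22.8
grip_force: 100.3
```

```bash
python3 -m jog '[-0.0015,0,0,0,0,0,-0.003,0,0,0,0,0,-0.003,0,0,0,0,0]'; python3 -m jog '[-0.002,0,0,0,0,0,-0.002,0,0,0,0,0]'
```

```text
time: 15.78
tool_pos: [513.3, -250.8, 64.6]
tcp_rot: [-179.9, -0.4, 86.2]
ft_force: [1.7, 20.2, 0.9]
finger_gap: 22.5
grip_force: 100.9
time: 16.02
tool_pos: [513.3, -250.9, 64.4]
tcp_rot: [-179.9, -0.6, 86.2]
ft_force: [1.6, 29.6, 2.7]
finger_gap: 23.2
grip_force: 101.3
```

```bash
python3 -m jog '[0.006,0,0,0,0,0,0.006,0,0,0,0,0]'; python3 -m jog '[0,0,0,0,0,0,0,0,0,0,0,0,0,0,0,0,0,0]' 0; python3 -m jog '[0,0,-0.03,0,0,0,0,0,-0.08,0,0,0,0.05,0,-0.12,0,0,0,0.11,0,-0.12,0,0,0,0.11,0,-0.12,0,0,0,0.11,0,-0.12,0,0,0,0.11,0,-0.12,0,0,0]' 0;  python3 - <<'E'
from m import *
p=r.snapshot("top");w=cloud(p);tools(p,w)
q=w.reshape(-1,3); k=q[(abs(q[:,2]-65.5)<4)&(abs(q[:,0]-515)<30)&(q[:,1]>-275)&(q[:,1]<-190)];print(len(k),rect(k),np.median(k,0))
q=q[(abs(q[:,2]-91)<4)&(abs(q[:,0]-572)<130)&(q[:,1]<-260)&(q[:,1]>-400)];print("blk",rect(q))
rows((484,13,120,10.5))
cv2.imwrite("pics/top3.png",cv2.resize(p["pixels"][90:270,200:440,::-1],(800,600)))
E
```

```text
time: 16.27
tool_pos: [513.4, -250.6, 65.0]
tcp_rot: [180.0, 0.0, 86.1]
ft_force: [0.8, 6.4, -4.9]
finger_gap: 23.1
grip_force: 100.1
time: 16.65
tool_pos: [513.7, -251.9, 65.7]
tcp_rot: [179.9, 0.1, 86.1]
ft_force: [0.4, 0.5, 0.0]
finger_gap: 42.8
grip_force: 0.0
time: 17.52
tool_pos: [520.6, -142.5, 184.6]
tcp_rot: [-180.0, 0.0, 86.0]
ft_force: [-0.9, -0.4, 0.2]
finger_gap: 42.3
grip_force: 0.0
tool 0.8 [241. 194. 256. 234.] size [108.6  31.7] yaw 11.4 tail [386.    6.6] x=+25: [484.   26.3]
tool 0.71 [214. 180. 234. 237.] size [106.1  25.1] yaw 6.7 tail [380.1  84.6] x=+25: [479.4  96.3]
191 (array([ 517.8, -233.2]), array([67.4, 33. ]), 87.4) [ 516.02079512 -229.92176256   63.5560338 ]
blk (array([ 556.1, -327. ]), array([ 98.1, 169.3]), 87.8)
t 17.625 at [ 520.6 -142.5  184.6] [-179.96   -0.     85.98] gap 42.5
[0.1526, -0.0473, 0.0646] [-0.0006, 0.0004, 1.3174]
```

View pics/top3.png

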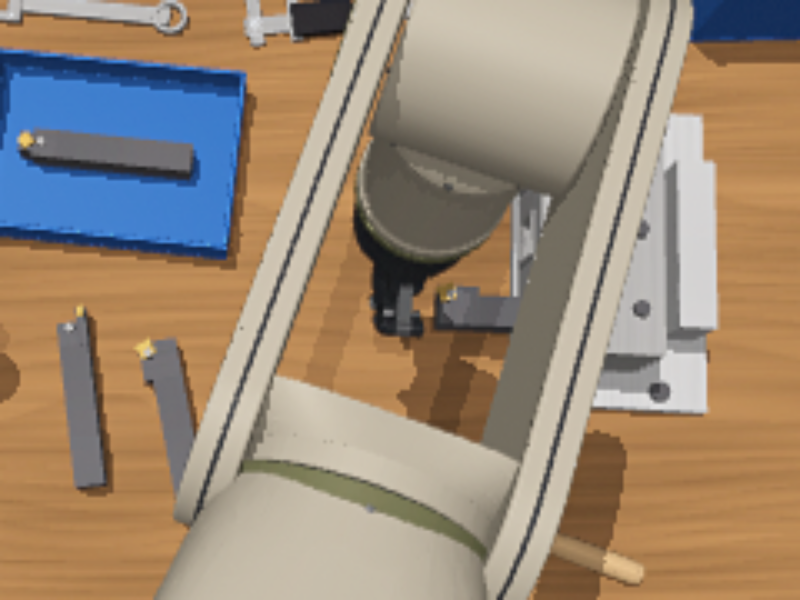

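```bash
python3 -m jog '[0.2354,-0.0579,0.0646,0,0,1.377,0.2354,-0.0579,0.0646,0,0,1.377,0.2354,-0.0579,0.0646,0,0,1.377,0.2354,-0.0579,0.0646,0,0,1.377,0.2354,-0.0579,0.0646,0,0,1.377,0.2354,-0.0579,0.0646,0,0,1.377,0.2354,-0.0579,0.0646,0,0,1.377,0.2354,-0.0579,0.0646,0,0,1.377]' 0.3;  python3 -m jog '[0,0,0,0,0,0,0,0,0,0,0,0,0,0,0,0,0,0,0,0,0,0,0,0]'; python3 - <<'E'
from m import *
rows((479.3,96.4,22,7.1)); p=r.snapshot("top");w=cloud(p);tools(p,w)
q=w.reshape(-1,3);k=q[(abs(q[:,2]-65.5)<4)&(abs(q[:,0]-515)<30)&(q[:,1]>-275)&(q[:,1]<-190)];print(len(k),rect(k),np.median(k,0))
k=k[k[:,1]<-242];print("shank",rect(k))
q=q[(abs(q[:,2]-91)<4)&(abs(q[:,0]-572)<130)&(q[:,1]<-260)&(q[:,1]>-400)];print("blk",rect(q))
E
```

```text
time: 18.62
tool_pos: [479.3, 96.8, 120.2]
tcp_rot: [180.0, 0.0, 6.8]
ft_force: [-0.2, -0.2, 0.1]
finger_gap: 55.6
grip_force: 0.0
time: 19.12
tool_pos: [479.2, 97.4, 120.4]
tcp_rot: [-180.0, 0.0, 7.2]
ft_force: [0.2, 0.1, 0.4]
finger_gap: 55.7
grip_force: 0.0
t 19.125 at [479.2  97.4 120.4] [-180.      0.      7.22] gap 55.7
[0.0, 0.001, 0.0984] [-0.0, 0.0, 0.0022]
tool 0.61 [244. 191. 260. 246.] size [106.8  24.5] yaw 10.3 tail [352.9  -0.9] x=+25: [451.2  16.9]
244 (array([ 510.6, -236.7]), array([75.6, 45.3]), 85.6) [ 514.94359602 -236.44850983   63.74742199]
shank (array([ 508.2, -257.8]), array([31.4, 45.3]), 88.6)
blk (array([ 572.6, -327. ]), array([ 98.7, 201.2]), 86.0)
```

```bash
python3 -m jog '[0,0.001,0.05,0,0,0.002,0,0.001,0.085,0,0,0.002,0,0.001,0.0984,0,0,0.002,0,0.001,0.0984,0,0,0.002]'; python3 -m jog '[0,0,0,0,0,0,0,0,0,0,0,0,0,0,0,0,0,0,0,0,0,0,0,0,0,0,0,0,0,0]' -1 100;  python3 -m jog '[0,0,-0.02,0,0,0,0,0,-0.06,0,0,0,0,0,-0.1,0,0,0,0,0,-0.1,0,0,0]'; python3 -m jog '[0.0714,0.270,0,0,0,-1.376,0.0714,0.270,0,0,0,-1.376,0.0714,0.270,0,0,0,-1.376,0.0714,0.270,0,0,0,-1.376,0.0714,0.270,0,0,0,-1.376,0.0714,0.270,0,0,0,-1.376,0.0714,0.270,0,0,0,-1.376,0.0714,0.270,0,0,0,-1.376]';python3 -m jog '[0,0,0.03,0,0,0,0,0,0.045,0,0,0,0,0,0.045,0,0,0,0,0,0.045,0,0,0,0,0,0.045,0,0,0,0,0,0.045,0,0,0]'
python3 - <<'E'
from m import *
rows((583.9,-162.5,65,86.05)); p=r.snapshot("top");w=cloud(p);held(p,w,67,90,-190,580)
E
```

```text
time: 19.73
tool_pos: [478.8, 96.4, 21.6]
tcp_rot: [-180.0, 0.1, 7.1]
ft_force: [0.6, 0.4, 0.1]
finger_gap: 55.5
grip_force: 0.0
time: 20.35
tool_pos: [480.9, 96.6, 24.1]
tcp_rot: [180.0, -0.2, 7.1]
ft_force: [-1.1, 0.7, 7.1]
finger_gap: 23.1
grip_force: 99.0
time: 20.85
tool_pos: [482.2, 96.7, 126.0]
tcp_rot: [180.0, -0.5, 7.1]
ft_force: [0.7, 0.7, -5.7]
finger_gap: 23.0
grip_force: 99.3
time: 21.85
tool_pos: [581.8, -162.4, 119.0]
tcp_rot: [-179.8, -0.1, 86.1]
ft_force: [0.2, -0.2, -5.9]
finger_gap: 22.9
grip_force: 100.1
time: 22.6
tool_pos: [584.0, -162.9, 78.0]
tcp_rot: [179.9, 0.0, 85.9]
ft_force: [-0.3, -0.6, -7.1]
finger_gap: 22.7
grip_force: 99.8
t 22.6 at [ 584.  -162.9   78. ] [1.7991e+02 2.0000e-02 8.5910e+01] gap 22.7
[0.0004, -0.0002, 0.013] [0.0016, 0.0004, -0.0025]
held 223 (array([ 578. , -225.2]), array([66.5, 27. ]), 85.4) z 78.7
-270 [ 580.4 -252.8   78.7] mid 576.5
-250 [ 575.3 -239.9   79. ] mid 576.8
-230 [ 577.5 -220.2   78.6] mid 578.8
-210 [ 573.7 -202.1   78.5] mid 576.5
```

```bash
python3 -m jog '[0,0.0006,0.013,0,0,-0.003,0,0.0006,0.013,0,0,-0.003,0,0.0006,0.013,0,0,-0.003,0,0.0006,0.013,0,0,-0.003]'; python3 - <<'E'
from m import *
rows((583.9,-162.5,65,86.05)); p=r.snapshot("top");w=cloud(p);held(p,w,57,75,-190,580)
E
python3 -m jog '[-0.008,0,0,0,0,0,-0.016,0,0,0,0,0,-0.02,0,0,0,0,0,-0.024,0,0,0,0,0,-0.026,0,0,0,0,0,-0.026,0,0,0,0,0]'
```

```text
time: 23.15
tool_pos: [584.1, -162.8, 64.1]
tcp_rot: [180.0, 0.0, 86.1]
ft_force: [0.3, -0.2, -5.5]
finger_gap: 22.6
grip_force: 99.9
t 23.15 at [ 584.1 -162.8   64.1] [179.99   0.    86.08] gap 22.6
[0.0003, -0.0002, -0.0009] [0.0002, 0.0, 0.0005]
held 209 (array([ 578.8, -224.1]), array([65.3, 26. ]), 86.5) z 65.1
-270 [ 579.6 -253.3   65.5] mid 577.3
-250 [ 576.6 -240.1   65.2] mid 577.7
-230 [ 578.6 -220.5   64.6] mid 578.6
-210 [ 574.3 -201.6   65.2] mid 576.4
time: 23.95
tool_pos: [582.1, -188.8, 63.9]
tcp_rot: [-180.0, -0.0, 86.1]
ft_force: [0.7, 0.0, -6.6]
finger_gap: 22.8
grip_force: 99.9
```

```bash
python3 -m jog '[-0.01,0,-0.0005,0,0,0,-0.02,0,-0.0005,0,0,0,-0.03,0,-0.0005,0,0,0,-0.04,0,-0.0005,0,0,0,-0.05,0,-0.0005,0,0,0,-0.056,0,-0.0005,0,0,0,-0.06,0,-0.0005,0,0,0,-0.06,0,-0.0005,0,0,0]'; python3 -m jog '[-0.003,0,0,0,0,0,-0.006,0,0,0,0,0,-0.008,0,0,0,0,0,-0.008,0,0,0,0,0]';python3 -m jog '[-0.002,0,0,0,0,0,-0.003,0,0,0,0,0,-0.003,0,0,0,0,0]'
```

```text
time: 24.95
tool_pos: [578.1, -248.7, 64.5]
tcp_rot: [-180.0, -0.0, 86.1]
ft_force: [-1.1, 0.4, -5.8]
finger_gap: 22.9
grip_force: 99.9
time: 25.45
tool_pos: [577.7, -255.1, 64.4]
tcp_rot: [-180.0, -0.1, 86.1]
ft_force: [0.6, 8.5, -3.1]
finger_gap: 22.9
grip_force: 100.3
time: 25.82
tool_pos: [577.7, -255.2, 64.2]
tcp_rot: [-179.9, -0.4, 86.2]
ft_force: [0.6, 19.3, -0.2]
finger_gap: 23.1
grip_force: 100.9
```

```bash
python3 -m jog '[-0.001,0,0,0,0,0,-0.002,0,0,0,0,0,0.006,0,0,0,0,0,0.006,0,0,0,0,0]'; python3 -m jog '[0,0,0,0,0,0,0,0,0,0,0,0,0,0,0,0,0,0]' 0; python3 -m jog '[0,0,-0.03,0,0,0,0,0,-0.08,0,0,0,0.05,0,-0.12,0,0,0,0.11,0,-0.12,0,0,0,0.16,0,-0.12,0,0,0,0.21,0,-0.12,0,0,0,0.21,0,-0.12,0,0,0,0.21,0,-0.12,0,0,0]' 0;  python3 - <<'E'
from m import *
rows((451.2,16.9,120,10.3)); p=r.snapshot("top");w=cloud(p);tools(p,w)
E
```

```text
time: 26.32
tool_pos: [577.8, -253.2, 64.5]
tcp_rot: [180.0, 0.0, 86.1]
ft_force: [0.2, 0.3, -6.4]
finger_gap: 22.7
grip_force: 100.1
time: 26.7
tool_pos: [578.2, -254.3, 65.3]
tcp_rot: [179.9, 0.0, 86.1]
ft_force: [0.2, -0.8, -0.1]
finger_gap: 42.6
grip_force: 0.0
time: 27.7
tool_pos: [592.2, -44.5, 184.8]
tcp_rot: [180.0, 0.0, 86.1]
ft_force: [-0.3, 0.5, 0.1]
finger_gap: 42.8
grip_force: 0.0
t 27.7 at [592.2 -44.5 184.8] [1.7997e+02 3.0000e-02 8.6110e+01] gap 42.8
[0.0517, -0.1449, 0.0647] [0.0008, 0.0002, 1.3232]
tool 0.25 [189. 105. 269. 164.] size [ 93.5 212.6] yaw -40.8 tail [607.4 183.6] x=+25: [683.1 118.2]
```

```bash
python3 -m jog '[0.0517,-0.1449,0.0647,0,0,1.323,0.0517,-0.1449,0.0647,0,0,1.323,0.0517,-0.1449,0.0647,0,0,1.323,0.0517,-0.1449,0.0647,0,0,1.323,0.0517,-0.1449,0.0647,0,0,1.323,0.0517,-0.1449,0.0647,0,0,1.323,0.0517,-0.1449,0.0647,0,0,1.323,0.0517,-0.1449,0.0647,0,0,1.323]' 0.3; python3 -m jog '[0,0,0,0,0,0,0,0,0,0,0,0,0,0,0,0,0,0,0,0,0,0,0,0]'; python3 - <<'E'
from m import *
rows((451.2,16.9,22,10.3))
for n in("top","scene","wrist"):
    p=r.snapshot(n);w=cloud(p);print(n);tools(p,w)
    if n=="top":
      q=w.reshape(-1,3)
      for x0 in(513,577):
        k=q[(abs(q[:,2]-65.5)<4)&(abs(q[:,0]-x0)<22)&(q[:,1]>-275)&(q[:,1]<-190)];print(x0,len(k),np.percentile(k[:,1],[90,98,100]))
E
```

```text
time: 28.8
tool_pos: [451.2, 16.4, 119.9]
tcp_rot: [180.0, -0.0, 10.2]
ft_force: [-0.0, 0.4, -0.7]
finger_gap: 55.5
grip_force: 0.0
time: 29.3
tool_pos: [451.1, 17.5, 119.8]
tcp_rot: [-180.0, 0.0, 10.3]
ft_force: [-0.2, 0.3, 0.7]
finger_gap: 55.5
grip_force: 0.0
t 29.3 at [451.1  17.5 119.8] [-180.      0.     10.32] gap 55.5
[0.0, 0.0006, 0.0978] [-0.0, 0.0, 0.0003]
top
tool 0.81 [248. 212. 261. 244.] size [89.8 23.6] yaw 11.6 tail [354.8  -2. ] x=+25: [452.8  18.1]
513 238 [-207.79409709 -202.36464616 -198.74125952]
577 199 [-218.26098601 -208.05569808 -205.24256515]
scene
tool 0.59 [240. 180. 286. 215.] size [107.1  28.7] yaw 9.6 tail [354.3   2.5] x=+25: [452.9  19.1]
wrist
tool 0.98 [232. 141. 274. 297.] size [107.7  25. ] yaw 10.4 tail [354.5  -0.6] x=+25: [452.9  17.4]
```

```bash
python3 -m jog '[0.001,0,0.05,0,0,0,0.001,0,0.085,0,0,0,0.001,0,0.098,0,0,0,0.001,0,0.098,0,0,0]'; python3 -m jog '[0,0,0,0,0,0,0,0,0,0,0,0,0,0,0,0,0,0,0,0,0,0,0,0,0,0,0,0,0,0]' -1 100;  python3 -m jog '[0,0,-0.02,0,0,0,0,0,-0.06,0,0,0,0,0,-0.1,0,0,0,0,0,-0.1,0,0,0]'; python3 -m jog '[0.1594,0.2164,0,0,0,-1.322,0.1594,0.2164,0,0,0,-1.322,0.1594,0.2164,0,0,0,-1.322,0.1594,0.2164,0,0,0,-1.322,0.1594,0.2164,0,0,0,-1.322,0.1594,0.2164,0,0,0,-1.322,0.1594,0.2164,0,0,0,-1.322,0.1594,0.2164,0,0,0,-1.322]';python3 -m jog '[0,0,0.03,0,0,0,0,0,0.045,0,0,0,0,0,0.045,0,0,0,0,0,0.045,0,0,0,0,0,0.045,0,0,0,0,0,0.045,0,0,0]'
python3 - <<'E'
from m import *
rows((647.7,-166.9,65,86.05)); p=r.snapshot("top");w=cloud(p);held(p,w,67,90,-190,643)
E
```

```text
time: 30.1
tool_pos: [451.6, 17.7, 21.5]
tcp_rot: [-180.0, 0.1, 10.3]
ft_force: [-0.2, -0.8, 0.3]
finger_gap: 55.4
grip_force: 0.0
time: 30.72
tool_pos: [453.6, 17.4, 23.8]
tcp_rot: [179.9, -0.2, 10.3]
ft_force: [-2.1, -0.8, 7.9]
finger_gap: 23.1
grip_force: 99.1
time: 31.22
tool_pos: [454.8, 17.5, 125.5]
tcp_rot: [179.9, -0.4, 10.3]
ft_force: [0.2, -0.4, -7.6]
finger_gap: 23.0
grip_force: 99.5
time: 32.22
tool_pos: [646.1, -166.4, 118.7]
tcp_rot: [-179.8, -0.1, 86.0]
ft_force: [-0.5, 1.1, -8.0]
finger_gap: 22.8
grip_force: 100.5
time: 32.98
tool_pos: [648.2, -167.1, 77.9]
tcp_rot: [179.9, 0.0, 86.0]
ft_force: [-0.6, 0.2, -6.3]
finger_gap: 23.2
grip_force: 100.3
t 32.975 at [ 648.2 -167.1   77.9] [1.7991e+02 2.0000e-02 8.6010e+01] gap 23.2
[0.0002, -0.0005, 0.0129] [0.0016, 0.0004, -0.0007]
held 41 (array([ 649. , -241.4]), array([37.8, 11.8]), 87.4) z 78.3
-270 [ 648.9 -255.1   78.1] mid 648.3
-250 [ 651.3 -242.7   78.3] mid 650.3
```

```bash
python3 -m jog '[0,0,0.0125,0,0,0,0,0,0.0125,0,0,0,0,0,0.0125,0,0,0,0,0,0.0125,0,0,0]'; python3 - <<'E'
from m import *
rows((647.7,-166.9,65,86.05)); p=r.snapshot("top");w=cloud(p);held(p,w,57,75,-190,643)
q=w.reshape(-1,3);k=q[(abs(q[:,2]-65.5)<4)&(abs(q[:,0]-643)<22)&(q[:,1]>-275)&(q[:,1]<-190)]
for a in(-260,-250,-240): 
    m=k[abs(k[:,1]-a)<5]; print(a,m[:,0].max() if len(m) else 0, "want",636.3+.069*(a+331.5)+12.5)
E
python3 -m jog '[-0.008,0,0,0,0,0,-0.016,0,0,0,0,0,-0.02,0,0,0,0,0,-0.024,0,0,0,0,0,-0.026,0,0,0,0,0,-0.026,0,0,0,0,0]'
```

```text
time: 33.52
tool_pos: [647.7, -166.9, 64.5]
tcp_rot: [180.0, 0.0, 86.0]
ft_force: [0.3, -0.9, -7.4]
finger_gap: 22.6
grip_force: 100.3
t 33.525 at [ 647.7 -166.9   64.5] [1.7998e+02 1.0000e-02 8.6020e+01] gap 22.6
[0.0, 0.0, -0.0005] [0.0003, 0.0001, -0.0005]
held 25 (array([ 648.9, -244.3]), array([27.5,  8.8]), 86.5) z 65.9
-270 [ 649.9 -254.7   66. ] mid 648.3
-250 [ 651.3 -244.1   65.5] mid 650.3
-260 652.2880424120153 want 653.7334999999999
-250 652.7299395503999 want 654.4235
-240 653.5916167783432 want 655.1134999999999
time: 34.33
tool_pos: [645.7, -192.9, 64.2]
tcp_rot: [-180.0, -0.0, 86.0]
ft_force: [-0.7, 0.3, -7.6]
finger_gap: 22.3
grip_force: 100.4
```

```bash
python3 -m jog '[-0.01,0,-0.0005,0,0,0,-0.02,0,-0.0005,0,0,0,-0.03,0,-0.0005,0,0,0,-0.04,0,-0.0005,0,0,0,-0.05,0,-0.0005,0,0,0,-0.056,0,-0.0005,0,0,0,-0.06,0,-0.0005,0,0,0,-0.06,0,-0.0005,0,0,0]'; python3 -m jog '[-0.003,0,0,0,0,0,-0.005,0,0,0,0,0,-0.007,0,0,0,0,0,-0.007,0,0,0,0,0]';python3 -m jog '[-0.002,0,0,0,0,0,-0.003,0,0,0,0,0,-0.003,0,0,0,0,0]'
```

```text
time: 35.33
tool_pos: [641.5, -252.8, 64.8]
tcp_rot: [-180.0, -0.0, 86.0]
ft_force: [0.4, -0.6, -7.2]
finger_gap: 23.0
grip_force: 100.4
time: 35.83
tool_pos: [641.2, -259.0, 64.7]
tcp_rot: [-180.0, -0.1, 86.0]
ft_force: [0.3, 3.3, -6.6]
finger_gap: 22.6
grip_force: 100.5
time: 36.2
tool_pos: [641.2, -259.2, 64.5]
tcp_rot: [-179.9, -0.3, 86.1]
ft_force: [1.0, 16.7, -3.4]
finger_gap: 23.0
grip_force: 101.0
```

```bash
python3 -m jog '[0.002,0,0,0,0,0,0.003,0,0,0,0,0]'; python3 -m jog '[0,0,0,0,0,0,0,0,0,0,0,0,0,0,0,0,0,0]' 0; python3 -m jog '[0,0,-0.03,0,0,0,0,0,-0.07,0,0,0,0,-0.032,-0.07,0,0,0,0,-0.064,-0.07,0,0,0,0,-0.064,-0.07,0,0,0,0,-0.064,-0.07,0,0,0,0,-0.064,-0.07,0,0,0]' ;  python3 - <<'E'
from m import *
rows((577.8,-254.8,64.5,86.05))
E
```

```text
time: 36.45
tool_pos: [641.2, -259.0, 64.7]
tcp_rot: [-180.0, -0.0, 86.1]
ft_force: [0.3, 3.7, -6.8]
finger_gap: 23.0
grip_force: 100.6
time: 36.83
tool_pos: [641.7, -260.5, 65.9]
tcp_rot: [179.9, 0.1, 86.0]
ft_force: [1.0, 0.3, 0.4]
finger_gap: 42.6
grip_force: 0.0
time: 37.7
tool_pos: [578.3, -255.5, 135.2]
tcp_rot: [179.9, 0.0, 86.0]
ft_force: [-0.0, 0.0, -0.1]
finger_gap: 42.7
grip_force: 0.0
t 37.7 at [ 578.3 -255.5  135.2] [1.7993e+02 2.0000e-02 8.6030e+01] gap 42.7
[0.0007, -0.0006, 0.0707] [0.0011, 0.0004, -0.0003]
```

Regrip the middle tool and push it home, because my back-off after inserting it may have pulled it out about 2 mm.

```bash
python3 -m jog '[0.0007,-0.0005,0.03,0,0,0,0.0007,-0.0005,0.06,0,0,0,0.0007,-0.0005,0.07,0,0,0,0.0007,-0.0005,0.07,0,0,0]'; python3 -m jog '[0,0,0,0,0,0,0,0,0,0,0,0,0,0,0,0,0,0,0,0,0,0,0,0,0,0,0,0,0,0]' -1 100; python3 -m jog '[-0.002,0,0,0,0,0,-0.003,0,0,0,0,0,-0.003,0,0,0,0,0]';python3 -m jog '[-0.002,0,0,0,0,0,-0.003,0,0,0,0,0,-0.003,0,0,0,0,0]'
```

```text
time: 38.2
tool_pos: [576.8, -254.3, 64.3]
tcp_rot: [-179.9, -0.0, 86.0]
ft_force: [-0.3, 0.2, -0.7]
finger_gap: 42.2
grip_force: 0.0
time: 38.83
tool_pos: [577.9, -255.0, 66.7]
tcp_rot: [179.8, 0.1, 86.0]
ft_force: [-1.2, 1.8, 6.2]
finger_gap: 22.7
grip_force: 99.6
time: 39.2
tool_pos: [578.0, -256.4, 66.8]
tcp_rot: [179.8, -0.1, 86.0]
ft_force: [-0.4, 7.4, 9.2]
finger_gap: 22.5
grip_force: 100.1
time: 39.58
tool_pos: [578.0, -256.6, 66.8]
tcp_rot: [179.9, -0.3, 86.1]
ft_force: [-0.7, 21.0, 14.8]
finger_gap: 22.7
grip_force: 100.8
```

```bash
python3 -m jog '[0.002,0,0,0,0,0,0.002,0,0,0,0,0]'; python3 -m jog '[0,0,0,0,0,0,0,0,0,0,0,0,0,0,0,0,0,0]' 0; python3 -m jog '[0,0,-0.03,0,0,0,0,0,-0.08,0,0,0,0.05,0,-0.12,0,0,0,0.11,0,-0.12,0,0,0,0.17,0,-0.12,0,0,0,0.23,0,-0.12,0,0,0,0.29,0,-0.12,0,0,0,0.35,0,-0.12,0,0,0]'; python3 -m jog '[0.05,0,0,0,0,0.18,0.05,0,0,0,0,0.36,0.05,0,0,0,0,0.54,0.05,0,0,0,0,0.72,0.05,0,0,0,0,0.9,0.05,0,0,0,0,1.05,0.05,0,0,0,0,1.05,0.05,0,0,0,0,1.05]';  python3 - <<'E'
from m import *
p=r.snapshot("top");w=cloud(p);q=w.reshape(-1,3)
for x0,c in((513,(508.6,-322.7)),(578,(572.5,-327.1)),(643,(636.3,-331.5))):
    k=q[(abs(q[:,2]-64)<6)&(abs(q[:,0]-x0)<22)&(q[:,1]>-275)&(q[:,1]<-190)];t=(k[:,:2]-c)@[.0689,.9976];print(x0,len(k),np.percentile(t,[95,98,100])-50)
for n in("collet_a","collet_b"):
  for o in r.outline_of(p,n):
    k=w[o["region"]];k=k[abs(k[:,2]-90)<5]
    if len(k)>60: print(o["score"],len(k),rect(k))
o=r.outline_of(p,"rack")[0];k=w[o["region"]];k=k[abs(k[:,2]-45)<4];print("rack",rect(k))
rows((640.2,258,130,5.3))
cv2.imwrite("pics/top4.png",cv2.resize(p["pixels"][90:280,100:430,::-1],(800,460)))
E
```

```text
time: 39.83
tool_pos: [578.0, -256.5, 66.8]
tcp_rot: [179.9, -0.1, 86.1]
ft_force: [-0.9, 11.2, 10.9]
finger_gap: 22.7
grip_force: 100.2
time: 40.2
tool_pos: [576.4, -258.8, 64.8]
tcp_rot: [180.0, 0.0, 86.0]
ft_force: [0.1, 0.4, -0.4]
finger_gap: 42.7
grip_force: 0.0
time: 41.2
tool_pos: [600.8, 92.3, 185.0]
tcp_rot: [180.0, 0.0, 86.0]
ft_force: [0.5, -0.3, 0.4]
finger_gap: 43.0
grip_force: 0.0
time: 42.2
tool_pos: [604.2, 140.4, 184.7]
tcp_rot: [-180.0, 0.0, 26.0]
ft_force: [-0.8, 0.3, 0.9]
finger_gap: 42.9
grip_force: 0.0
513 303 [70.66592712 72.65975119 73.9077581 ]
578 220 [64.07441385 69.55475579 71.59293062]
643 255 [70.30256942 72.2346037  73.24099821]
0.48 124 (array([636.2, 263.5]), array([40.2, 28.1]), 20.9)
0.48 124 (array([636.2, 263.5]), array([40.2, 28.1]), 20.9)
rack (array([434.9, 384.1]), array([ 5.2, 19.4]), 88.9)
t 42.4 at [604.2 140.5 184.8] [180.    -0.    25.94] gap 42.9
[0.0837, -0.0899, 0.0548] [0.0, -0.0, 0.3602]
```

View pics/top4.png

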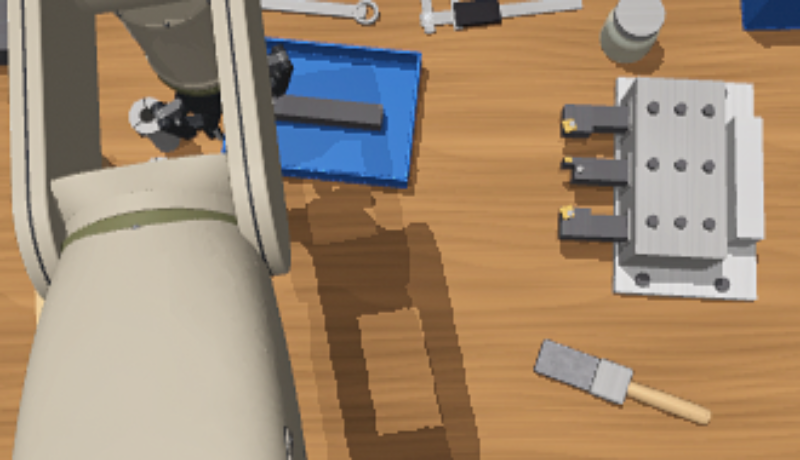

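```bash
python3 -m jog '[0.0837,-0.0899,0.0548,0,0,0.36,0.0837,-0.0899,0.0548,0,0,0.36,0.0837,-0.0899,0.0548,0,0,0.36,0.0837,-0.0899,0.0548,0,0,0.36,0.0837,-0.0899,0.0548,0,0,0.36,0.0837,-0.0899,0.0548,0,0,0.36,0.0837,-0.0899,0.0548,0,0,0.36]' 0.6;  python3 - <<'E'
from m import *
rows((640.2,258,60,5.3))
p=r.snapshot("wrist");w=cloud(p);q=w.reshape(-1,3)
k=q[(abs(q[:,2]-90)<6)&(abs(q[:,0]-640)<45)&(abs(q[:,1]-258)<45)];print(len(k),rect(k) if len(k)>5 else 0)
k=q[(abs(q[:,2]-45)<5)&(q[:,1]>300)&(q[:,0]<640)];print(len(k),rect(k) if len(k)>5 else 0)
cv2.imwrite("pics/w1.png",p["pixels"][:,:,::-1])
E
```

```text
time: 43.28
tool_pos: [640.8, 257.2, 131.0]
tcp_rot: [-180.0, -0.1, 5.2]
ft_force: [-0.3, -0.3, -0.6]
finger_gap: 68.1
grip_force: 0.0
t 43.275 at [640.8 257.2 131. ] [-1.7999e+02 -8.0000e-02  5.1900e+00] gap 68.1
[-0.0006, -0.0009, 0.071] [-0.0002, -0.0014, -0.0019]
2732 (array([630.6, 260. ]), array([41.6, 66.3]), 83.5)
4961 (array([515.9, 358.7]), array([201.5,  77. ]), 4.6)
```

View pics/w1.png

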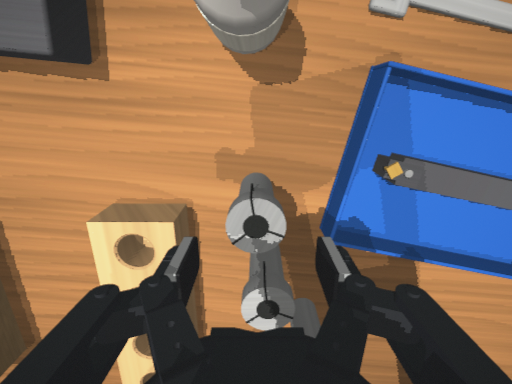

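```bash
python3 - <<'E'
from m import *
from scipy import ndimage
p=r.snapshot("wrist");w=cloud(p)
m=(abs(w[:,:,2]-89)<4)
l,n=ndimage.label(ndimage.binary_opening(m,iterations=2))
for i in range(1,n+1):
    k=w[l==i]
    if len(k)>150: print(len(k),rect(k),cv2.minEnclosingCircle(k[:,:2].astype(np.float32)),np.argwhere(l==i).mean(0))
m=(abs(w[:,:,2]-45)<5)&(w[:,:,1]>300)
k=w[m];k=k[k[:,0]>540];print("rack end",rect(k))
u,v=135,250;print(w[235:265:6,110:165:6,2].round(0));
z=w[200:300,80:200];h=(z[:,:,2]<40)&(z[:,:,1]>340)&(z[:,:,1]<385)&(z[:,:,0]>562)&(z[:,:,0]<604);print("hole",h.sum(),np.argwhere(h).mean(0)+[200,80])
E
```

```text
469 (array([766.3, 275.3]), array([ 9.2, 42.2]), 11.0) ((770.4859619140625, 276.13232421875), 21.121761322021484) [ 18.64605544 245.28784648]
2708 (array([643.2, 258.7]), array([42.2, 41.2]), 9.5) ((642.9515991210938, 258.1918640136719), 21.50419807434082) [224.28175775 255.23301329]
1978 (array([574.4, 243.4]), array([41.9, 41.5]), 20.4) ((573.7781982421875, 243.336181640625), 21.79861068725586) [306.59453994 267.18503539]
rack end (array([663. , 390.6]), array([146.6, 238.4]), 81.3)
[[ 43.  44.  45.  19.   7.  43.  44.  44.  44.  44.]
 [ 45.  43.  31.  20.  12.   8.   7.  44.  44.  45.]
 [ 44.  42.  32.  25.  18.  13.   8.   7.  44.  44.]
 [ 44.  42.  37.  29.  25.  22.  20.  21.  42.  44.]
 [ 44.  44.  40.  37.  33.  30.  31.  42.  44. 139.]]
hole 881 [249.63337117 135.40635641]
```

```bash
cat >> m.py <<'E'
def onplane(p,u,v,z):
    R=cv2.Rodrigues(np.asarray(p["rvec"],float))[0];t=np.asarray(p["tvec"]).ravel();K=p["K"]
    d=R.T@np.array([(u-K[0,2])/K[0,0],(v-K[1,2])/K[1,1],1]);c=-R.T@t
    return c+d*(z-c[2])/d[2]
def bores(p,w,exp):
    for i,e in enumerate(exp):
        R=cv2.Rodrigues(np.asarray(p["rvec"],float))[0]
        # top-plane points around: ring of z~45 inner edge, fit ellipse to hole contour on z=45 plane
        vv,uu=np.nonzero((w[:,:,2]<41)&(np.hypot(w[:,:,0]-e[0],w[:,:,1]-e[1])<45))
        m=np.zeros(w.shape[:2],np.uint8); m[vv,uu]=1
        P=np.array([onplane(p,u,v,45) for v,u in zip(vv,uu)])
        if len(P)<30: print("bore",i,"few");continue
        k=np.hypot(P[:,0]-e[0],P[:,1]-e[1])<24; P=P[k]
        if len(P)<30: print("bore",i,"few");continue
        print("bore",i,len(P),"circle",cv2.minEnclosingCircle(P[:,:2].astype(np.float32)),"mean",P[:,:2].mean(0).round(1))
B=[(415.2,348.0),(471,353.2),(526.8,358.4),(582.5,363.5)]
E
python3 - <<'E'
from m import *
p=r.snapshot("wrist");w=cloud(p);bores(p,w,B)
p=r.snapshot("top");w=cloud(p);bores(p,w,B)
E
```

```text
bore 0 65 circle ((429.5552062988281, 356.852783203125), 10.871527671813965) mean [430.7 358.4]
bore 1 230 circle ((475.796630859375, 358.1160888671875), 14.92109489440918) mean [476.7 361.1]
bore 2 few
bore 3 908 circle ((587.5783081054688, 362.5896301269531), 16.529861450195312) mean [588.  362.6]
bore 0 few
bore 1 few
bore 2 few
bore 3 few
```

```bash
python3 -m jog '[0.0013,0,0.03,0,0,0,0.0013,0,0.06,0,0,0,0.0013,0,0.07,0,0,0,0.0013,0,0.07,0,0,0]'; python3 -m jog '[0,0,0,0,0,0,0,0,0,0,0,0,0,0,0,0,0,0,0,0,0,0,0,0,0,0,0,0,0,0]' -1 60;  python3 -m jog '[0,0,-0.02,0,0,0,0,0,-0.06,0,0,0,0,0,-0.07,0,0,0,0,0,-0.07,0,0,0,0,0,-0.07,0,0,0]'; python3 - <<'E'
from m import *
rows((641.5-56.6,258.2+104.9,130,5.3))
E
```

```text
time: 43.98
tool_pos: [641.1, 258.0, 59.4]
tcp_rot: [180.0, 0.1, 5.2]
ft_force: [0.7, 0.6, 0.3]
finger_gap: 68.2
grip_force: 0.0
time: 44.6
tool_pos: [642.9, 258.5, 62.2]
tcp_rot: [-180.0, -0.2, 5.2]
ft_force: [-0.5, -0.4, 5.7]
finger_gap: 39.9
grip_force: 59.9
time: 45.22
tool_pos: [640.5, 257.8, 128.0]
tcp_rot: [180.0, 0.2, 5.2]
ft_force: [-0.6, 0.3, -3.2]
finger_gap: 40.1
grip_force: 60.9
t 45.225 at [640.5 257.8 128. ] [1.7996e+02 1.6000e-01 5.2400e+00] gap 40.1
[-0.0458, -0.11, -0.002] [0.0006, 0.0029, -0.001]
```

```bash
python3 -m jog '[-0.0467,-0.1097,0,0,0,0,-0.0467,-0.1097,0,0,0,0,-0.0467,-0.1097,0,0,0,0,-0.0467,-0.1097,0,0,0,0,-0.0467,-0.1097,0,0,0,0,-0.0467,-0.1097,0,0,0,0]'; python3 - <<'E'
from m import *
rows((582.5,363.5,70,5.3))
p=r.snapshot("scene");w=cloud(p);q=w.reshape(-1,3)
bores(p,w,B)
k=q[(abs(q[:,2]-45)<5)&(q[:,1]>280)&(q[:,1]<430)&(q[:,0]<640)&(q[:,0]>300)];print(rect(k))
k=q[(abs(q[:,0]-583)<35)&(abs(q[:,1]-363)<35)&(q[:,2]>65)&(q[:,2]<100)];print(len(k),rect(k) if len(k)>5 else 0)
cv2.imwrite("pics/s5.png",cv2.resize(p["pixels"][200:350,200:400,::-1],(800,600)))
E
```

```text
time: 45.98
tool_pos: [585.7, 361.9, 129.7]
tcp_rot: [180.0, 0.0, 5.1]
ft_force: [-0.0, 0.7, -3.0]
finger_gap: 40.4
grip_force: 61.4
t 45.975 at [585.7 361.9 129.7] [1.7999e+02 2.0000e-02 5.1400e+00] gap 40.4
[-0.003, -0.0019, 0.0597] [0.0003, 0.0004, -0.0027]
bore 0 138 circle ((418.4978332519531, 349.6748046875), 16.94644546508789) mean [419.  350.8]
bore 1 155 circle ((468.03485107421875, 352.4552307128906), 22.84387969970703) mean [474.2 355.5]
bore 2 46 circle ((516.5609741210938, 361.96954345703125), 13.339601516723633) mean [519.7 363.1]
bore 3 72 circle ((586.8619995117188, 367.84552001953125), 16.957853317260742) mean [590.4 371.9]
(array([473.2, 355.1]), array([285. ,  76.8]), 5.1)
51 (array([596.1, 368.5]), array([ 8.6, 26.7]), 28.8)
```

View pics/s5.png

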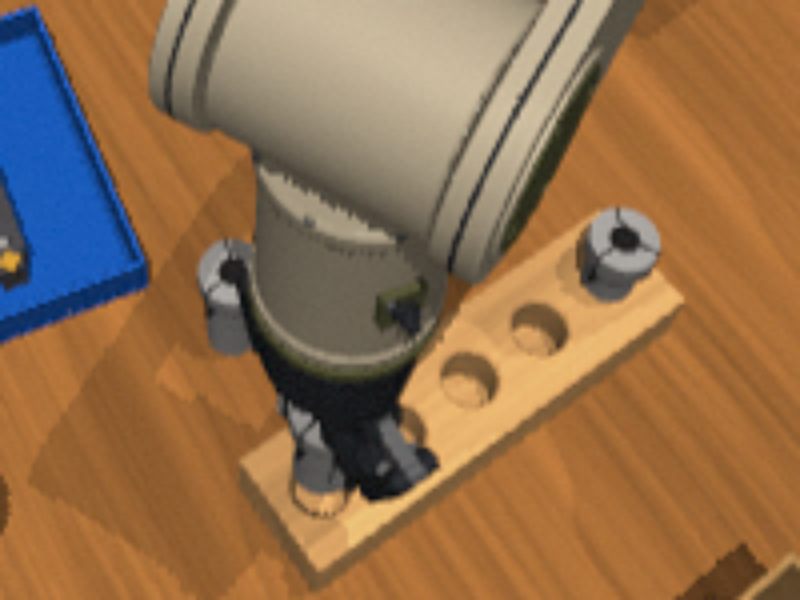

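```bash
python3 -m jog '[0,0,0.01,0,0,0,0,0,0.016,0,0,0,0,0,0.02,0,0,0,0,0,0.022,0,0,0,0,0,0.022,0,0,0]'; python3 -m jog '[0,0,0.003,0,0,0,0,0,0.005,0,0,0,0,0,0.005,0,0,0]'; python3 -m jog '[0,0,0.003,0,0,0,0,0,0.005,0,0,0,0,0,0.005,0,0,0]'
```

```text
time: 46.65
tool_pos: [585.1, 363.1, 107.9]
tcp_rot: [180.0, 0.0, 5.2]
ft_force: [-0.3, 0.6, -3.1]
finger_gap: 40.0
grip_force: 61.4
time: 47.02
tool_pos: [584.9, 363.0, 102.7]
tcp_rot: [180.0, 0.0, 5.2]
ft_force: [0.9, 0.7, -2.9]
finger_gap: 39.9
grip_force: 61.4
time: 47.4
tool_pos: [584.9, 363.0, 97.6]
tcp_rot: [180.0, 0.0, 5.2]
ft_force: [0.5, -0.6, -2.5]
finger_gap: 40.2
grip_force: 61.4
```

```bash
python3 -m jog '[0,0,0.005,0,0,0,0,0,0.01,0,0,0,0,0,0.015,0,0,0,0,0,0.019,0,0,0,0,0,0.022,0,0,0,0,0,0.022,0,0,0]'; python3 -m jog '[0,0,0.003,0,0,0,0,0,0.005,0,0,0,0,0,0.005,0,0,0]'; python3 -m jog '[0,0,0.002,0,0,0,0,0,0.004,0,0,0,0,0,0.004,0,0,0]'
```

```text
time: 48.15
tool_pos: [584.9, 363.0, 75.6]
tcp_rot: [180.0, 0.0, 5.2]
ft_force: [0.2, 0.2, -2.8]
finger_gap: 40.1
grip_force: 61.4
time: 48.52
tool_pos: [584.9, 363.0, 70.7]
tcp_rot: [180.0, 0.0, 5.2]
ft_force: [0.1, 0.3, -2.6]
finger_gap: 40.4
grip_force: 61.4
time: 48.9
tool_pos: [586.9, 363.5, 70.3]
tcp_rot: [-179.9, -0.2, 5.2]
ft_force: [-2.2, -2.4, 12.6]
finger_gap: 39.9
grip_force: 61.7
```

```bash
python3 -m jog '[0,0,-0.004,0,0,0,0,0,-0.004,0,0,0,0,0,-0.004,0,0,0,0,0,-0.004,0,0,0]' 0.6; python3 -m jog '[0,0,-0.035,0,0,0,0,0,-0.07,0,0,0,-0.012,0.059,-0.07,0,0,0,-0.0238,0.1187,-0.07,0,0,0,-0.0238,0.1187,-0.07,0,0,0,-0.0238,0.1187,-0.07,0,0,0,-0.0238,0.1187,-0.07,0,0,0]';  python3 - <<'E'
from m import *
from scipy import ndimage
rows((572.2,242.6,60,5.3))
p=r.snapshot("wrist");w=cloud(p)
for zc,n in((89,"collet"),(97,"racked")):
    l,n_=ndimage.label(ndimage.binary_opening(abs(w[:,:,2]-zc)<3.5,iterations=2))
    for i in range(1,n_+1):
        k=w[l==i]
        if len(k)>400: print(n,len(k),rect(k),k[:,2].mean())
E
```

```text
time: 49.4
tool_pos: [584.9, 363.0, 70.6]
tcp_rot: [180.0, 0.0, 5.2]
ft_force: [0.5, -0.1, -0.9]
finger_gap: 68.0
grip_force: 0.0
time: 50.28
tool_pos: [572.4, 243.9, 141.1]
tcp_rot: [-180.0, -0.0, 5.3]
ft_force: [0.2, -0.5, 0.3]
finger_gap: 68.3
grip_force: 0.0
t 50.275 at [572.4 243.9 141.1] [-1.7998e+02 -3.0000e-02  5.3000e+00] gap 68.3
[-0.0004, 0.0013, 0.0811] [-0.0004, -0.0005, 0.0]
collet 2421 (array([573.3, 243.1]), array([41.5, 41.9]), 62.2) 88.94441472214034
collet 1382 (array([498.2, 196.1]), array([33. , 43.2]), 81.7) 88.76024022669941
racked 3051 (array([586. , 363.5]), array([41.5, 42.8]), 31.5) 97.00822335150926
```

```bash
python3 -m jog '[0,0.001,0.03,0,0,0,0,0.001,0.065,0,0,0,0,0.001,0.081,0,0,0,0,0.001,0.081,0,0,0]'; python3 -m jog '[0,0,0,0,0,0,0,0,0,0,0,0,0,0,0,0,0,0,0,0,0,0,0,0,0,0,0,0,0,0]' -1 60;  python3 -m jog '[0,0,-0.02,0,0,0,0,0,-0.06,0,0,0,0,0,-0.07,0,0,0,0,0,-0.07,0,0,0]'; python3 -m jog '[-0.0322,-0.1188,0,0,0,0,-0.0322,-0.1188,0,0,0,0,-0.0322,-0.1188,0,0,0,0,-0.0322,-0.1188,0,0,0,0,-0.0322,-0.1188,0,0,0,0,-0.0322,-0.1188,0,0,0,0]'; python3 -m jog '[0,0,0.01,0,0,0,0,0,0.016,0,0,0,0,0,0.022,0,0,0,0,0,0.026,0,0,0,0,0,0.03,0,0,0,0,0,0.032,0,0,0,0,0,0.032,0,0,0]'
```

```text
time: 50.82
tool_pos: [571.2, 242.0, 58.6]
tcp_rot: [180.0, 0.2, 5.3]
ft_force: [0.2, -0.3, -0.0]
finger_gap: 68.4
grip_force: 0.0
time: 51.45
tool_pos: [573.7, 242.2, 62.1]
tcp_rot: [-179.9, -0.2, 5.2]
ft_force: [0.5, 0.4, 5.8]
finger_gap: 40.3
grip_force: 59.9
time: 51.95
tool_pos: [572.9, 241.8, 131.0]
tcp_rot: [-180.0, -0.1, 5.2]
ft_force: [0.1, -0.7, -4.0]
finger_gap: 40.3
grip_force: 61.1
time: 52.7
tool_pos: [529.9, 355.8, 129.7]
tcp_rot: [180.0, 0.0, 5.1]
ft_force: [0.2, 0.2, -4.1]
finger_gap: 40.1
grip_force: 61.9
time: 53.58
tool_pos: [529.4, 357.2, 97.9]
tcp_rot: [-180.0, 0.0, 5.2]
ft_force: [1.0, 1.1, -3.1]
finger_gap: 40.1
grip_force: 61.9
```

No contact force, so the tail is inside the bore. Continue down.

```bash
python3 -m jog '[0,0,0.005,0,0,0,0,0,0.01,0,0,0,0,0,0.015,0,0,0,0,0,0.02,0,0,0,0,0,0.024,0,0,0,0,0,0.024,0,0,0]'; python3 -m jog '[0,0,0.003,0,0,0,0,0,0.005,0,0,0,0,0,0.005,0,0,0]'; python3 -m jog '[0,0,0.002,0,0,0,0,0,0.003,0,0,0,0,0,0.003,0,0,0]'
```

```text
time: 54.32
tool_pos: [529.2, 357.2, 73.5]
tcp_rot: [-180.0, 0.0, 5.2]
ft_force: [-0.2, 3.8, -5.0]
finger_gap: 39.8
grip_force: 61.9
time: 54.7
tool_pos: [530.2, 357.4, 70.2]
tcp_rot: [-180.0, -0.1, 5.2]
ft_force: [0.2, 2.4, 4.3]
finger_gap: 40.1
grip_force: 62.0
time: 55.08
tool_pos: [531.3, 357.9, 70.0]
tcp_rot: [-179.9, -0.2, 5.2]
ft_force: [-4.3, -1.8, 20.2]
finger_gap: 40.3
grip_force: 62.4
```

```bash
python3 -m jog '[0,0,-0.004,0,0,0,0,0,-0.004,0,0,0,0,0,-0.004,0,0,0,0,0,-0.004,0,0,0]' 0.6; python3 -m jog '[0,0,-0.035,0,0,0,0,0,-0.07,0,0,0,-0.015,0.055,-0.07,0,0,0,-0.031,0.11,-0.07,0,0,0,-0.0479,0.162,-0.07,0,0,0,-0.0479,0.162,-0.07,0,0,0,-0.0479,0.162,-0.07,0,0,0,-0.0479,0.162,-0.07,0,0,0]'; cat >> m.py <<'E'
from scipy import ndimage
def coll():
    p=r.snapshot("wrist");w=cloud(p)
    for zc,n in((89,"collet"),(97,"racked")):
        l,n_=ndimage.label(ndimage.binary_opening(abs(w[:,:,2]-zc)<3.5,iterations=2))
        for i in range(1,n_+1):
            k=w[l==i]
            if len(k)>400: print(n,len(k),rect(k),k[:,2].mean().round(1))
E
python3 - <<'E'
from m import *
rows((496.5,191.5,60,5.3)); coll()
E
```

```text
time: 55.58
tool_pos: [529.1, 356.8, 69.4]
tcp_rot: [180.0, 0.1, 5.2]
ft_force: [0.0, 0.3, 0.6]
finger_gap: 68.3
grip_force: 0.0
time: 56.58
tool_pos: [496.8, 192.4, 140.2]
tcp_rot: [-180.0, -0.0, 5.3]
ft_force: [0.3, 1.2, 0.3]
finger_gap: 68.6
grip_force: 0.0
t 56.575 at [496.8 192.4 140.2] [-1.7998e+02 -2.0000e-02  5.3000e+00] gap 68.6
[-0.0004, 0.0009, 0.0802] [-0.0003, -0.0004, -0.0001]
collet 534 (array([584.3, 347.7]), array([12.9, 37.3]), 84.0) 88.9
collet 413 (array([532.7, 343.2]), array([37.8, 13.6]), 11.3) 88.9
collet 2441 (array([497.5, 191.6]), array([41.7, 41.6]), 59.6) 88.9
collet 977 (array([438.3, 227.5]), array([21.4, 42.6]), 77.4) 88.8
racked 660 (array([582.3, 346.1]), array([ 8.7, 31.4]), 78.5) 96.5
racked 2090 (array([527.6, 348.7]), array([24.4, 43. ]), 78.8) 96.9
```

```bash
python3 -m jog '[0,0.001,0.03,0,0,0,0,0.001,0.065,0,0,0,0,0.001,0.08,0,0,0,0,0.001,0.08,0,0,0]'; python3 -m jog '[0,0,0,0,0,0,0,0,0,0,0,0,0,0,0,0,0,0,0,0,0,0,0,0,0,0,0,0,0,0]' -1 60;  python3 -m jog '[0,0,-0.02,0,0,0,0,0,-0.06,0,0,0,0,0,-0.07,0,0,0,0,0,-0.07,0,0,0]'; python3 -m jog '[-0.003,-0.06,0,0,0,0,-0.006,-0.12,0,0,0,0,-0.008,-0.163,0,0,0,0,-0.008,-0.163,0,0,0,0,-0.008,-0.163,0,0,0,0,-0.008,-0.163,0,0,0,0,-0.008,-0.163,0,0,0,0]'; python3 -m jog '[0,0,0.01,0,0,0,0,0,0.016,0,0,0,0,0,0.022,0,0,0,0,0,0.026,0,0,0,0,0,0.03,0,0,0,0,0,0.032,0,0,0,0,0,0.032,0,0,0]'
```

```text
time: 57.12
tool_pos: [495.7, 190.6, 58.9]
tcp_rot: [180.0, 0.1, 5.3]
ft_force: [0.3, -0.1, 0.6]
finger_gap: 68.2
grip_force: 0.0
time: 57.75
tool_pos: [498.0, 190.9, 61.9]
tcp_rot: [-180.0, -0.2, 5.2]
ft_force: [-1.1, 1.2, 6.0]
finger_gap: 39.9
grip_force: 59.7
time: 58.25
tool_pos: [497.0, 190.4, 130.3]
tcp_rot: [-180.0, -0.1, 5.2]
ft_force: [-0.1, 1.2, -3.1]
finger_gap: 40.0
grip_force: 61.0
time: 59.12
tool_pos: [474.0, 350.9, 129.8]
tcp_rot: [180.0, 0.0, 5.2]
ft_force: [0.4, -0.2, -2.7]
finger_gap: 40.1
grip_force: 61.7
time: 60.0
tool_pos: [473.7, 352.1, 97.9]
tcp_rot: [-180.0, 0.0, 5.2]
ft_force: [0.3, 2.5, -3.5]
finger_gap: 40.2
grip_force: 61.7
```

```bash
python3 -m jog '[0,-0.0005,0.005,0,0,0,0,-0.0005,0.01,0,0,0,0,-0.0005,0.015,0,0,0,0,-0.0005,0.02,0,0,0,0,-0.0005,0.024,0,0,0,0,-0.0005,0.024,0,0,0]'; python3 -m jog '[0,0,0.003,0,0,0,0,0,0.005,0,0,0,0,0,0.005,0,0,0]'; python3 -m jog '[0,0,0.002,0,0,0,0,0,0.003,0,0,0,0,0,0.003,0,0,0]'
```

```text
time: 60.75
tool_pos: [473.4, 352.4, 73.5]
tcp_rot: [180.0, 0.0, 5.2]
ft_force: [0.7, 2.5, -4.4]
finger_gap: 39.8
grip_force: 61.7
time: 61.12
tool_pos: [474.4, 352.7, 70.0]
tcp_rot: [-180.0, -0.1, 5.2]
ft_force: [-1.7, -0.6, 3.8]
finger_gap: 40.3
grip_force: 61.8
time: 61.5
tool_pos: [476.2, 353.2, 70.0]
tcp_rot: [-179.9, -0.3, 5.2]
ft_force: [-3.2, -3.8, 20.7]
finger_gap: 40.2
grip_force: 62.0
```

```bash
python3 -m jog '[0,0,-0.004,0,0,0,0,0,-0.004,0,0,0,0,0,-0.004,0,0,0,0,0,-0.004,0,0,0]' 0.6; python3 -m jog '[0,0,-0.035,0,0,0,0,0,-0.07,0,0,0,-0.022,0.055,-0.07,0,0,0,-0.0453,0.1122,-0.07,0,0,0,-0.0453,0.1122,-0.07,0,0,0,-0.0453,0.1122,-0.07,0,0,0,-0.0453,0.1122,-0.07,0,0,0,-0.0453,0.1122,-0.07,0,0,0]'
python3 - <<'E'
from m import *
rows((438.7,236.5,60,5.3)); coll()
E
```

```text
time: 62.0
tool_pos: [473.4, 352.3, 69.5]
tcp_rot: [180.0, 0.0, 5.2]
ft_force: [-0.1, 0.5, -0.3]
finger_gap: 68.4
grip_force: 0.0
time: 63.0
tool_pos: [439.2, 237.5, 140.1]
tcp_rot: [-180.0, -0.0, 5.3]
ft_force: [-0.7, 0.3, 0.2]
finger_gap: 68.2
grip_force: 0.0
t 63.0 at [439.2 237.5 140.1] [-1.7999e+02 -2.0000e-02  5.3000e+00] gap 68.2
[-0.0007, 0.001, 0.0801] [-0.0002, -0.0003, -0.0]
collet 2448 (array([440.3, 237.3]), array([42. , 41.3]), 1.0) 89.0
racked 4777 (array([529.7, 358.1]), array([42.9, 41.6]), 84.2) 97.1
racked 3413 (array([473.6, 353. ]), array([41.8, 42. ]), 2.2) 97.1
```

```bash
python3 -m jog '[0.0003,0.0007,0.03,0,0,0,0.0003,0.0007,0.065,0,0,0,0.0003,0.0007,0.08,0,0,0,0.0003,0.0007,0.08,0,0,0]'; python3 -m jog '[0,0,0,0,0,0,0,0,0,0,0,0,0,0,0,0,0,0,0,0,0,0,0,0,0,0,0,0,0,0]' -1 60;  python3 -m jog '[0,0,-0.02,0,0,0,0,0,-0.06,0,0,0,0,0,-0.07,0,0,0,0,0,-0.07,0,0,0]'; python3 -m jog '[-0.006,-0.056,0,0,0,0,-0.0116,-0.1121,0,0,0,0,-0.0116,-0.1121,0,0,0,0,-0.0116,-0.1121,0,0,0,0,-0.0116,-0.1121,0,0,0,0,-0.0116,-0.1121,0,0,0,0]'; python3 -m jog '[0,0,0.01,0,0,0,0,0,0.016,0,0,0,0,0,0.022,0,0,0,0,0,0.026,0,0,0,0,0,0.03,0,0,0,0,0,0.032,0,0,0,0,0,0.032,0,0,0]'
```

```text
time: 63.55
tool_pos: [438.4, 235.8, 59.0]
tcp_rot: [180.0, 0.1, 5.3]
ft_force: [-0.7, 0.2, -0.4]
finger_gap: 68.3
grip_force: 0.0
time: 64.18
tool_pos: [440.6, 236.5, 61.9]
tcp_rot: [-179.9, -0.2, 5.2]
ft_force: [-0.2, -0.4, 5.8]
finger_gap: 40.3
grip_force: 59.7
time: 64.68
tool_pos: [439.6, 236.1, 130.2]
tcp_rot: [-180.0, -0.1, 5.2]
ft_force: [-0.9, 1.2, -3.1]
finger_gap: 39.9
grip_force: 61.1
time: 65.42
tool_pos: [417.7, 345.5, 129.7]
tcp_rot: [180.0, 0.0, 5.2]
ft_force: [-0.8, 0.9, -3.4]
finger_gap: 39.8
grip_force: 62.1
time: 66.3
tool_pos: [417.3, 346.8, 97.9]
tcp_rot: [-180.0, 0.0, 5.2]
ft_force: [-1.1, 2.9, -4.6]
finger_gap: 40.1
grip_force: 62.2
```

```bash
python3 -m jog '[0,-0.0005,0.005,0,0,0,0,-0.0005,0.01,0,0,0,0,-0.0005,0.015,0,0,0,0,-0.0005,0.02,0,0,0,0,-0.0005,0.024,0,0,0,0,-0.0005,0.024,0,0,0]'; python3 -m jog '[0,0,0.003,0,0,0,0,0,0.005,0,0,0,0,0,0.005,0,0,0]'; python3 -m jog '[0,0,0.002,0,0,0,0,0,0.003,0,0,0,0,0,0.003,0,0,0]'; python3 -m jog '[0,0,-0.004,0,0,0,0,0,-0.004,0,0,0,0,0,-0.004,0,0,0,0,0,-0.004,0,0,0]' 0.6; python3 -m jog '[0,0,-0.05,0,0,0,0,0,-0.1,0,0,0,0,0,-0.15,0,0,0,0,0.05,-0.18,0,0,0,0,0.1,-0.18,0,0,0,0,0.15,-0.18,0,0,0,0,0.15,-0.18,0,0,0,0,0.15,-0.18,0,0,0]'
```

```text
time: 67.05
tool_pos: [417.1, 347.0, 73.5]
tcp_rot: [-180.0, 0.0, 5.2]
ft_force: [1.0, 4.4, -5.8]
finger_gap: 40.1
grip_force: 62.2
time: 67.42
tool_pos: [418.0, 347.3, 69.9]
tcp_rot: [-180.0, -0.1, 5.2]
ft_force: [-0.9, 1.8, 4.3]
finger_gap: 39.7
grip_force: 62.3
time: 67.8
tool_pos: [419.6, 347.8, 69.8]
tcp_rot: [-179.9, -0.3, 5.2]
ft_force: [-4.8, -3.2, 24.2]
finger_gap: 40.3
grip_force: 62.5
time: 68.3
tool_pos: [417.1, 346.7, 69.5]
tcp_rot: [180.0, 0.0, 5.2]
ft_force: [-0.3, -0.8, 0.0]
finger_gap: 68.2
grip_force: 0.0
time: 69.3
tool_pos: [431.1, 197.7, 249.9]
tcp_rot: [-180.0, 0.0, 5.2]
ft_force: [-0.1, -0.2, -0.8]
finger_gap: 68.6
grip_force: 0.0
```

```bash
python3 - <<'E'
from m import *
p=r.snapshot("top");w=cloud(p);q=w.reshape(-1,3)
for x0,c in((513,(508.6,-322.7)),(578,(572.5,-327.1)),(643,(636.3,-331.5))):
    k=q[(abs(q[:,2]-64)<6)&(abs(q[:,0]-x0)<22)&(q[:,1]>-275)&(q[:,1]<-190)];t=(k[:,:2]-c)@[.0689,.9976];print(x0,np.median(k[:,2]).round(1),(np.percentile(t,[95,98,100])-50).round(1))
k=q[(abs(q[:,2]-29)<4)&(abs(q[:,0]-667)<60)&(abs(q[:,1]-69)<95)];print("worn",rect(k))
s=r.snapshot("scene");w=cloud(s)
for e in B:
    k=w.reshape(-1,3);k=k[(np.hypot(k[:,0]-e[0]-2,k[:,1]-e[1])<26)&(k[:,2]>80)];print(len(k),np.percentile(k[:,2],[50,90]).round(1) if len(k) else 0)
a=cv2.resize(p["pixels"],(400,300));b=cv2.resize(s["pixels"],(400,300))
cv2.imwrite("pics/end.png",cv2.resize(np.hstack([a,b])[:,:,::-1],(800,300)))
E
```

```text
513 63.4 [71.  72.8 73.7]
578 64.5 [64.8 70.1 71.5]
643 62.9 [70.2 72.3 73.2]
worn (array([667.5,  72.4]), array([150.7,  26.3]), 82.8)
288 [97.2 99.1]
299 [97.2 99.2]
316 [97.1 99.1]
331 [97.3 99.4]
```

View pics/end.png

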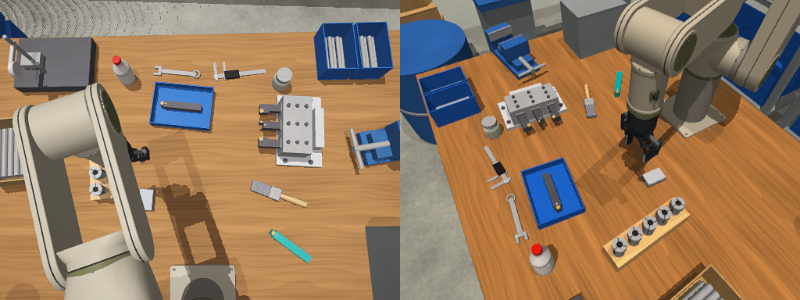

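```bash
python3 -c "
from bench import r
print(r.hand_in())"
```

```text
the job is handed in; nothing more can be done
None
```

The changeover is done and handed in at about 69 s: the worn tool lies flat in the blue tray, the three fresh tools are pushed home in the block, and all four collets are down in the rack; the hand-in returned no verdict.

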